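# Turn the washed glue brush bristles-up to dry

## Robot

A 7-joint arm with a two-finger parallel gripper is mounted at the origin on a cart in front of the work surface, level with it; the furniture and walls round the work are solid. World frame = base frame: x ahead of the robot, y to its left, z up, the work surface at z = 0. Lengths are in m, angles in rad, forces in N, time in s.
With the tool pointing down it reaches from about 0.35 to 0.9 m from the base axis. Payload 8.1 kg.
Tool frame: the origin (TCP) lies at the very end of the fingers, on their centre line; the grasp point (between the pads) lies 19 mm behind it; x points along the fingers, y is the direction in which the jaws open and shut, and the axes are right-handed (so a half turn about x gives the same grasp; the last joint's range is limited). The gripper opens to 92 mm and grips with 3 to 60 N. Pads are 19 mm wide; open, the fingers measure 130 mm over their backs; the gripper's body (75 mm by 190 mm) begins 47 mm behind the grasp point.
Start: joints at [1.089, 0.434, 0.025, 1.573, -0.012, 1.134, -0.075], TCP at [0.231, -0.581, 0.192] pointing down, gripper open.
Joint ranges: [-2.62, 2.62], [-0.44, 2.09], [-1.27, 1.32], [0.08, 2.57], [-1.32, 4.46], [0.12, 2], [-2.74, 2.74]. Speed limits (rad/s): [2.22, 2.22, 3.01, 3.01, 3.14, 3.14, 3.14].

## Interface

Orientations are given as a rotation vector (axis times angle).
In Python, from cell import arm gives the robot as it stands.
- The arm moves only by the tool servo_tool, never from a script. Its argument "plan" is a list of rows, each a list of 2 entries, a list of its own where there are three numbers: the shift along the world's x, y, z in cm, then the turn, a rotation vector about the world's x, y, z in degrees. A call has 1 to 12 rows; each row is the pose to reach, as a shift and turn from the pose measured when the call began; what a row does not reach only later rows make up. A row lasts 1/10 s, in which the tool goes at most 50 mm and 8.59 degrees, less where a joint would pass 70% of its speed; a pose out of reach is approached as far as the arm can. A call with a gripper value outside its range is refused whole. "grip" is the opening, from 0 (shut) to 1 (fully open), set as the call begins (left out, the last holds). The fingers move at their own pace and stop on an object; "squeeze" is the grip in N (left out, the last holds). Time passes only in rows, so rows that repeat a pose let the fingers close. It gives the time, the measured TCP pose, the force and the opening at its end, in the units of the state.
- arm.observe(): the state, without advancing time (a new reading comes with each control period).
- arm.get_image(name): name is "scene" or "top" or "wrist"; returns a dict with "frame" (480x640x3 uint8, blue, green, red), "fx", "fy", "cx", "cy" (pixels), "position" and "rotation" of the camera in the world. Camera axes: x right, y down, z forward; pixel columns grow to the right and rows downward; lengths in m; the calibration is good to about 2 mm. A picture is of the moment at which its call begins. There is no depth.
- arm.sign_off(): hands the job in, once; it reports no verdict.
Trained networks look in a picture, given as the dict that the camera call returned (one of the last four; its "shot" number tells which), for a name from the list of things; names that differ only in an ending like _2 or _b are one class to them, and where a whole thing is asked for, a point or a joint stands for the part that bears it (a point fixed in the world has none). Each returns a list of dicts, best first, with "score" (0 to 1); they miss things now and then, are a little off and sometimes report something else, mostly with a low value. They report only what shows in the picture. A call takes as long as a camera call.
- arm.search_frame(picture, query): "at" ([column, row] in pixels, amid what is visible of it).
- arm.trace(picture, query): "pixels" (480x640 bool, what is visible of it) and "at" ([column, row] in pixels, amid what is visible of it).
The state is a dict: "clock": time; "joints": joint angles; "dq": joint speeds; "joint_efforts": joint torques, N m; "position": TCP position; "ee_rot": TCP orientation; "force": force on the tool from outside, world axes, zero at the start; "ft_torque": the same for the moment, N m; "width": opening from 0.0 (shut) to 1.0 (fully open).
Only numpy, scipy, OpenCV 4.12 (cv2) and the standard library are available. Lean on these libraries where they do the work, as an engineer would, in place of code of your own. Each camera call takes 0.05 s, during which the arm holds its last target.

## Task

Someone put the washed green-handled glue brush into its sloping draining cup bristles-down, which will spoil the bristles. Pull it out, turn it end for end and put it back into the same cup handle-down, all the way to the bottom, and let go. Leave the blue brush as it is.

Things in the scene. Friction and masses are not known exactly. Their poses are not given: they have to be found in the camera images.
- green_brush_mid (a point): Centre of the loose round glue brush with green handle, 220 mm long, 100 g: grip it here, a straight round neck 20 mm across and 40 mm long. z axis: from handle end to bristle tips, each 110 mm away. Handle 24 mm, brass ferrule and stiff bristles 27 mm across. It starts bristles-down on its cup's floor, drooping to a slope of 35 degrees above level (33 once it stands handle-down).
- green_brush_butt (a point): Middle of the flat end of the green handle, 110 mm from green_brush_mid.
- green_rest_cup: Fixed round aluminium cup of the green brush, sloping 45 degrees, mouth up and roughly towards the robot's left, on a post in a grey drip tray 130 x 84 mm. Origin: centre of its inner floor, 47 mm above the bench. z axis: along the bore, out of the mouth. Bore 38 mm across, 78 mm deep, flaring to 47 mm in its last 8 mm; outside 44 mm, rim 53 mm.
- blue_brush_mid (a point): Centre of the other glue brush, same size, blue handle, which already stands handle-down in an identical cup elsewhere; same axes. Leave it alone.

How it is judged:
At the end, for the whole second after the job is handed in: The green brush stands still in its own cup, handle-down: the handle end within 15 mm of the cup's floor along the bore and within 25 mm of the floor's centre, the brush within 23 degrees of the bore (z of green_brush_butt in the frame of green_rest_cup between -0.01 and 0.015 m and distance between green_brush_butt and green_rest_cup below 0.025 m and angle between the z axis of green_brush_mid and the z axis of green_rest_cup, either way round below 0.4 rad and linear speed of green_brush below 0.03 m/s); the robot touches nothing.
It fails at once if the blue brush is shifted by more than 30 mm (distance of blue_brush_mid from where it was at the start of the episode above 0.03 m).
It also fails if it takes over 51 s, if anything falls off the work surface, if the arm or the gripper's body presses on something with over 40 N, if the wrist force passes 120 N, or if a joint passes its speed limit or range.

## Working session

There is one attempt and no reset: what is moved stays moved. The work goes in short steps, Python scripts to look and compute and a tool call to move; the robot and the scene stay as the last step left them, time stands still between calls to the robot, and variables do not carry over. Pictures are saved under pics/ and viewed, and the job is handed in when it is done.

Besides the shell and the picture viewer there is one more tool, called after "Emit:" in YAML: its name, and indented under it one key for each argument. servo_tool: Moves the arm, as the interface text tells. Its arguments: {"type":"object","properties":{"plan":{"type":"array","items":{"type":"array"}},"grip":{"type":"number"},"squeeze":{"type":"number"}},"required":["plan"]}

```bash
ls -a; mkdir -p pics
cat > h.py <<'E'
import numpy as np, cv2
from scipy.spatial.transform import Rotation as R
from cell import arm
def look(names,tag):
    out={}
    for n in names:
        p=arm.get_image(n); cv2.imwrite(f'pics/{tag}_{n}.png',p['frame']); out[n]=p
    return out
def rotm(p):
    r=np.array(p['rotation']); return r if r.shape==(3,3) else R.from_rotvec(r).as_matrix()
def proj(p,X):
    c=rotm(p).T@(np.asarray(X,float)-np.array(p['position']))
    return np.array([p['cx']+p['fx']*c[0]/c[2],p['cy']+p['fy']*c[1]/c[2]])
def ray(p,uv):
    d=rotm(p)@np.array([(uv[0]-p['cx'])/p['fx'],(uv[1]-p['cy'])/p['fy'],1]); return np.array(p['position']),d/np.linalg.norm(d)
def tri(obs):
    A=np.zeros((3,3));b=np.zeros(3)
    for p,uv in obs:
        o,d=ray(p,uv);P=np.eye(3)-np.outer(d,d);A+=P;b+=P@o
    X=np.linalg.solve(A,b); return X,[np.round(proj(p,X)-uv,1) for p,uv in obs]
E
python3 - <<'E'
from h import *
o=look(['scene','top','wrist'],'a')
for n,p in o.items():
    print(n,p['fx'],p['cx'],p['cy'],p['position'],p['rotation'])
    for q in ['green_brush_mid','green_brush_butt','green_rest_cup','blue_brush_mid']:
        r=arm.search_frame(p,q); print(q,[(np.round(x['at']),round(x['score'],2)) for x in r[:3]])
print(arm.observe())
E
```

```text
.
..
pics
scene 606.2653177147251 323.86453719491357 230.20824530800243 [0.05437236 0.61295345 0.90136225] [-0.81268269  2.58422748 -1.08210004]
green_brush_mid [(array([308., 314.]), 0.96)]
green_brush_butt [(array([304., 313.]), 0.86), (array([328., 292.]), 0.57)]
green_rest_cup [(array([326., 292.]), 0.83)]
blue_brush_mid [(array([344., 173.]), 0.82)]
top 433.0504816392612 322.49448609711715 239.15267418177393 [ 0.31916128 -0.02588418  1.01756074] [-2.09922763  2.16098014 -0.1702113 ]
green_brush_mid [(array([240., 270.]), 0.7)]
green_brush_butt [(array([243., 274.]), 0.8)]
green_rest_cup [(array([286., 261.]), 0.58)]
blue_brush_mid [(array([398., 202.]), 0.95)]
wrist 408.8208428000323 324.951481875473 243.66283773224282 [ 0.29484719 -0.55570405  0.3834433 ] [ 2.41687357 -1.6392965  -0.2167231 ]
green_brush_mid []
green_brush_butt []
green_rest_cup []
blue_brush_mid []
{'clock': 0.75, 'joints': array([ 1.08937448,  0.43448571,  0.02503546,  1.57316789, -0.01158429,
        1.13402045, -0.07508261]), 'dq': array([-0.00106004,  0.00258961,  0.0008864 ,  0.00035166, -0.00098191,
       -0.00084812,  0.00113592]), 'joint_efforts': array([-7.29150051e-04, -6.67532587e+01,  9.83545594e-01, -3.14775217e+01,
       -6.07645791e-02,  3.26108315e-02,  3.04047637e-05]), 'position': array([ 0.23110251, -0.58073358,  0.19226358]), 'ee_rot': array([ 2.01418056,  0.38596986, -2.01422651]), 'force': array([ 0.92672425, -0.58560836, -0.68807293]), 'ft_torque': array([-0.01760814,  0.00645602, -0.00712379]), 'width': 1.000234366818771}
```

View pics/a_scene.png

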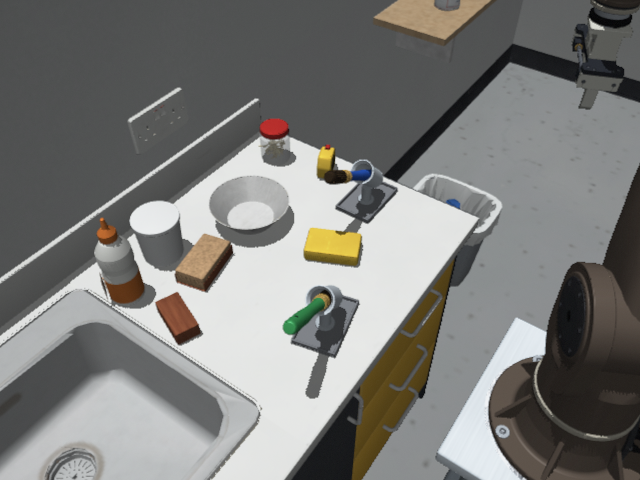

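View pics/a_top.png

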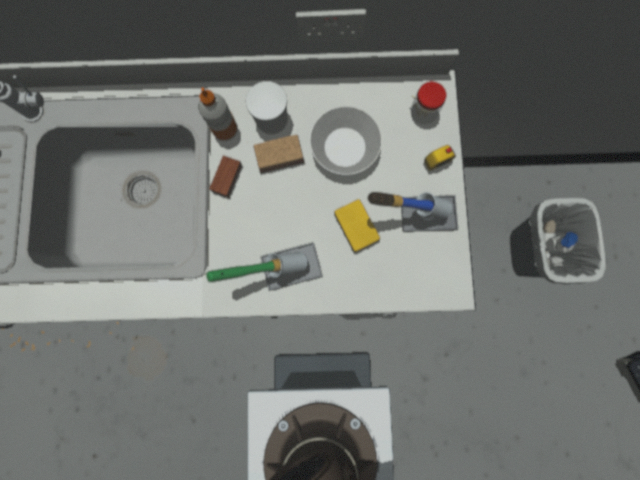

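The scene view shows the green butt at about (290,326) and its cup at (325,297). In the top view the butt is at (210,275), the ferrule at (277,266) and the cup at (295,262). The blue brush is at (400,202) in the top view. Next I'll fit the geometry.

Run:
```python
from h import *
o=look(['scene','top'],'b')
import pickle
pickle.dump(o,open('b.pkl','wb'))
M={}
for n,p in o.items():
    for q in ['green_brush_mid','green_rest_cup']:
        r=arm.trace(p,q)
        for x in r[:2]:
            m=x['pixels']; ys,xs=np.nonzero(m); print(n,q,round(x['score'],2),m.sum(),xs.min(),xs.max(),ys.min(),ys.max(),x['at'])
        if r: M[n,q]=r[0]['pixels']
pickle.dump(M,open('M.pkl','wb'))
a=cv2.resize(o['scene']['frame'][270:360,270:370],None,fx=6,fy=6,interpolation=cv2.INTER_CUBIC)
b=cv2.resize(o['top']['frame'][235:305,200:330],None,fx=6,fy=6,interpolation=cv2.INTER_CUBIC)
cv2.imwrite('pics/b1.png',a);cv2.imwrite('pics/b2.png',b)
```

```text
scene green_brush_mid 0.2 838 283 330 290 334 [306.1, 312.9]
scene green_rest_cup 0.96 547 305 341 285 315 [327.0, 296.2]
top green_brush_mid 0.88 863 206 280 259 282 [238.6, 270.6]
top green_rest_cup 0.74 611 267 307 253 277 [287.1, 260.6]
```

View pics/b1.png

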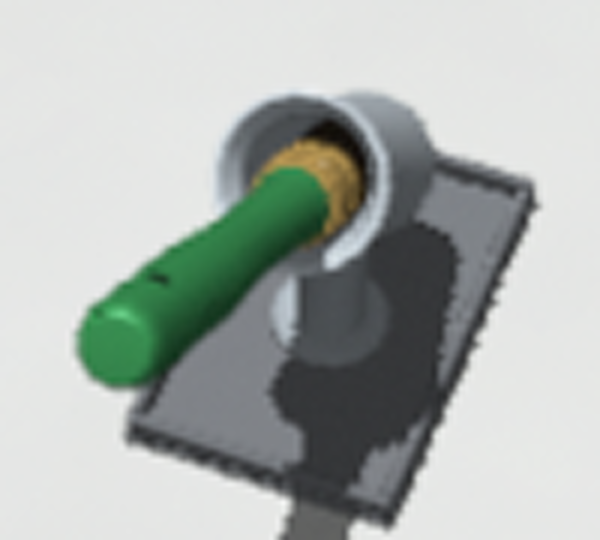

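View pics/b2.png

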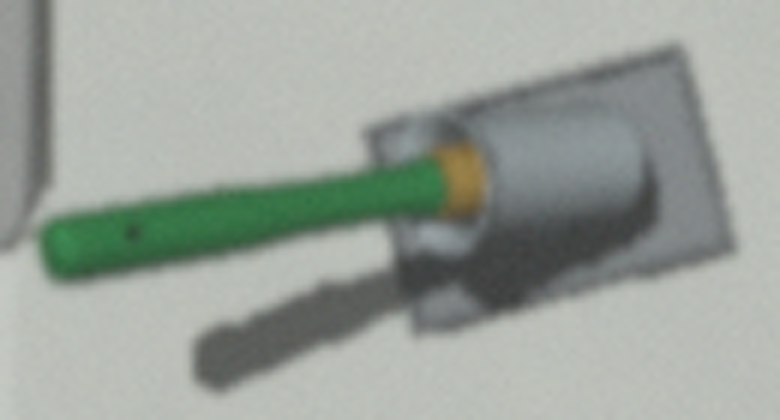

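Run:
```python
from h import *
import pickle
o=pickle.load(open('b.pkl','rb')); S,T=o['scene'],o['top']
s=lambda u,v:(270+u/6,270+v/6); t=lambda u,v:(200+u/6,235+v/6)
B,e=tri([(S,s(117,342)),(T,t(62,248))]); print('butt',B,e)
C,e=tri([(S,s(300,182)),(T,t(440,188))]); print('rim',C,e)
F,e=tri([(S,s(290,180)),(T,t(448,182))]); print('ferrule/handle',F,e)
for p,c in ((T,[t(368,130),t(683,43),t(735,248),t(415,330)]),(S,[s(530,190),s(390,522),s(130,430)])):
    c3=[]
    for uv in c:
        a,d=ray(p,uv); k=(0.006-a[2])/d[2]; c3.append(a+k*d)
    print(np.round(c3,4), [np.linalg.norm(c3[i]-c3[i+1]) for i in range(len(c3)-1)])
    print('center',(c3[0]+c3[2])/2)
d=B-F; print(np.linalg.norm(d),np.degrees(np.arctan2(d[2],np.hypot(d[0],d[1]))),np.degrees(np.arctan2(d[1],d[0])))
```

```text
butt [0.39534048 0.20033441 0.17328203] [array([0.3, 0.1]), array([-0.1, -0.2])]
rim [0.41978049 0.08595425 0.10100897] [array([0.7, 0.2]), array([-0.2, -0.5])]
ferrule/handle [0.4232671  0.08403011 0.09703381] [array([1.3, 0.3]), array([-0.5, -0.9])]
[[ 0.4527  0.1251  0.006 ]
 [ 0.4837  0.0006  0.006 ]
 [ 0.4023 -0.0177  0.006 ]
 [ 0.3741  0.1072  0.006 ]] [np.float64(0.12833356475219626), np.float64(0.08341922652535641), np.float64(0.12803992028834366)]
center [0.42750072 0.05371354 0.006     ]
[[ 0.4037 -0.015   0.006 ]
 [ 0.3713  0.1113  0.006 ]
 [ 0.452   0.1289  0.006 ]] [np.float64(0.13033199466817164), np.float64(0.08256139462765347)]
center [0.42783075 0.05697886 0.006     ]
0.14184632016260168 32.51640323036874 103.50206412733218
```

```bash
cat >> h.py <<'E'
AZ=np.radians(103.8)
def toolR(slope,sgn):
    s=np.radians(slope); h=np.array([np.cos(AZ),np.sin(AZ),0]);z=np.array([0,0,1.])
    a=np.sin(s)*h-np.cos(s)*z; y=sgn*np.array([np.sin(AZ),-np.cos(AZ),0])
    return np.column_stack([a,y,np.cross(a,y)])
def togo(slope,sgn,grasp):
    """shift cm and turn deg from present pose, to have grasp point at grasp"""
    o=arm.observe(); Rt=toolR(slope,sgn); p=np.array(grasp)+0.019*Rt[:,0]
    Rc=R.from_rotvec(o['ee_rot']).as_matrix()
    return np.round((p-o['position'])*100,2),np.round(np.degrees(R.from_matrix(Rt@Rc.T).as_rotvec()),1)
E
python3 - <<'E'
from h import *
o=arm.observe(); print(R.from_rotvec(o['ee_rot']).as_matrix().round(3))
mid=np.array([.4163,.1127,.1102])
for sg in(1,-1):
    a=toolR(35,sg)[:,0]; print(sg,togo(35,sg,mid-.12*a), toolR(35,sg).round(2).tolist())
E
```

```text
[[ 0.     0.37  -0.929]
 [-0.    -0.929 -0.37 ]
 [-1.     0.     0.   ]]
1 (array([19.9 , 63.72,  0.07]), array([ 33.9, -17.4,  79.3])) [[-0.14, 0.97, 0.2], [0.56, 0.24, -0.8], [-0.82, 0.0, -0.57]]
-1 (array([19.9 , 63.72,  0.07]), array([ 18.1,  35.1, -94.5])) [[-0.14, -0.97, -0.2], [0.56, -0.24, 0.8], [-0.82, -0.0, 0.57]]
```

The tool's jaws are radial with q7≈0, so a plain 180° roll of joint 7 could hit its limit. I'll log joint and pose data while moving, identify the kinematics from it, and plan the flip with that.

Emit:
servo_tool:
  plan:
    - [[1,3,3],[4,-2,8]]
    - [[3,7,7],[7,-4,16]]
    - [[5,12,11],[10,-6,24]]
    - [[7,16,14],[14,-8,32]]
    - [[7,16,14],[14,-8,32]]
  grip: 1

```text
clock: 1.55
position: [0.302, -0.4196, 0.334]
ee_rot: [1.878, 1.075, -1.526]
force: [0.8, -0.4, 0.1]
width: 0.997
```

```bash
cat > log.py <<'E'
from h import *
import json
o=arm.observe(); d=[list(map(float,o[k])) for k in('joints','position','ee_rot')]
open('log.jsonl','a').write(json.dumps(d)+'\n'); print(o['clock'],np.round(o['joints'],3),o['position'].round(4),o['force'].round(1),round(o['width'],3))
E
echo '[[1.08937448,0.43448571,0.02503546,1.57316789,-0.01158429,1.13402045,-0.07508261],[0.23110251,-0.58073358,0.19226358],[2.01418056,0.38596986,-2.01422651]]' > log.jsonl; python3 log.py
```

```text
1.55 [ 1.117  0.324 -0.164  1.43  -0.158  1.576  0.346] [ 0.302  -0.4196  0.334 ] [ 0.8 -0.4  0.1] 0.997
```

Emit:
servo_tool:
  plan:
    - [[3,5,0],[0,-8,8]]
    - [[6,10,0],[0,-15,15]]
    - [[6,15,0],[0,-22,22]]
    - [[6,20,0],[0,-30,30]]
    - [[6,20,0],[0,-30,30]]

```text
clock: 2.05
position: [0.3623, -0.2145, 0.3347]
ee_rot: [1.667, 1.179, -0.682]
force: [-0.9, 0.3, 0.5]
width: 0.999
```

```bash
python3 log.py
```

```text
2.05 [ 1.242  0.068 -0.323  1.874 -0.565  1.34   1.086] [ 0.3623 -0.2145  0.3347] [-0.9  0.3  0.5] 0.999
```

Emit:
servo_tool:
  plan:
    - [[1,5,0],[8,8,0]]
    - [[3,10,0],[15,15,0]]
    - [[5,15,0],[22,20,8]]
    - [[6,20,2],[25,25,15]]
    - [[6,20,2],[25,25,15]]

```text
clock: 2.55
position: [0.4229, -0.0106, 0.3563]
ee_rot: [1.705, 1.941, -0.668]
force: [-0.9, -0.8, 0.9]
width: 1.003
```

```bash
python3 log.py
```

```text
2.55 [ 0.886  0.386 -0.524  1.655 -0.559  1.632  0.541] [ 0.4229 -0.0106  0.3563] [-0.9 -0.8  0.9] 1.003
```

```bash
cat > fit.py <<'E'
from h import *
import json,itertools
from scipy.optimize import least_squares
D=[json.loads(l) for l in open('log.jsonl')]
Q=np.array([d[0] for d in D]);P=np.array([d[1] for d in D]);RT=R.from_rotvec([d[2] for d in D])
def ori(q,s,o):
    seq='ZYZYZYZ'
    out=R.identity()
    for i in range(7):
        ang=s[i]*q[i]+(o if i==0 else 0)
        out=out*R.from_rotvec(ang*np.eye(3)['XYZ'.index(seq[i])])
    return out
if __name__=='__main__':
  res=[]
  for s in itertools.product([1,-1],repeat=7):
    if s[1]!=1: continue
    # base offset o & tool rotation T: R_i = B(o) * M_i * T ; solve general B,T
    M=[ori(q,s,0) for q in Q]
    def f(v):
        B=R.from_rotvec(v[:3]);T=R.from_rotvec(v[3:])
        return np.concatenate([((B*m*T).inv()*r).as_rotvec() for m,r in zip(M,RT)])
    best=min((least_squares(f,np.r_[0,0,z,0,t,0.]) for z in(0,2,-2) for t in (0,1.57)),key=lambda r:r.cost)
    res.append((best.cost,s,best.x))
  res.sort(key=lambda r:r[0])
  for c,s,x in res[:5]: print(c,s,x.round(4))
E
python3 fit.py
```

```text
1.1933173661490792e-17 (-1, 1, -1, 1, -1, 1, -1) [ 0.     -0.     -0.      1.2092 -1.2092  1.2092]
1.193317368534299e-17 (1, 1, 1, 1, 1, 1, 1) [-0.     -3.1416 -0.      1.2092  1.2092 -1.2092]
0.07624139273577596 (1, 1, -1, 1, -1, 1, -1) [ 0.4802  0.0086 -1.6958 -2.7253  1.6195 -1.9141]
0.07624139273602222 (-1, 1, 1, 1, 1, 1, 1) [-2.3266 -1.9938 -0.6588  1.2447  0.6946 -1.7722]
0.08496121589497742 (1, 1, -1, 1, -1, 1, 1) [-1.3138 -2.7436 -1.4617  0.2963  0.7511 -0.3958]
```

```bash
cat > kin.py <<'E'
from fit import *
S=(-1,1,-1,1,-1,1,-1); TT=R.from_rotvec([1.2092,-1.2092,1.2092])
def frames(q):
    out=R.identity();F=[]
    for i in range(7):
        out=out*R.from_rotvec(S[i]*q[i]*np.eye(3)[2 if i%2==0 else 1]); F.append(out.as_matrix())
    return F
def rows(q):
    F=frames(q)
    return np.column_stack([[0,0,1],F[0][:,0],F[2][:,2],F[2][:,0],F[3][:,0],F[4][:,2],F[4][:,0],F[5][:,0],F[6][:,2]])
A=np.vstack([rows(q) for q in Q]); L,rs,rk,sv=np.linalg.lstsq(A,P.ravel(),rcond=None)
def fk(q): return rows(q)@L, R.from_matrix(frames(q)[6])*TT
if __name__=='__main__':
    print(L.round(4),rk,sv.round(3)); print((A@L-P.ravel()).reshape(-1,3).round(5))
E
python3 kin.py
```

```text
[ 0.2995  0.0086  0.5717  0.0363  0.14    0.4093 -0.1362  0.0286  0.4353] 9 [4.368 3.937 1.012 0.393 0.307 0.251 0.217 0.17  0.115]
[[ 0.04664  0.02326 -0.0013 ]
 [ 0.02987  0.02045  0.00312]
 [-0.00328 -0.00284  0.0009 ]
 [-0.0034  -0.00622 -0.00272]]
```

Emit:
servo_tool:
  plan:
    - [[0,4,2],[8,-5,0]]
    - [[0,8,4],[15,-10,0]]
    - [[0,11,5],[15,-16,5]]
    - [[0,11,5],[15,-20,8]]
    - [[0,11,5],[15,-20,8]]

```text
clock: 3.05
position: [0.4227, 0.0999, 0.4065]
ee_rot: [1.676, 1.931, -0.056]
force: [0.1, -0.9, -0.4]
width: 1.003
```

```bash
python3 log.py
```

```text
3.05 [ 0.95   0.345 -0.665  1.815 -0.814  1.548  0.937] [0.4227 0.0999 0.4065] [ 0.1 -0.9 -0.4] 1.003
```

Emit:
servo_tool:
  plan:
    - [[4,1,-3],[0,0,-8]]
    - [[7,1,-5],[0,0,-16]]
    - [[7,1,-5],[0,8,-24]]
    - [[7,1,-5],[0,12,-30]]
    - [[7,1,-5],[0,12,-30]]

```text
clock: 3.55
position: [0.4919, 0.1097, 0.3562]
ee_rot: [2.21, 1.572, -0.452]
force: [-0.1, 0.1, 0.0]
width: 1.0
```

```bash
python3 log.py
```

```text
3.55 [ 0.953  0.229 -0.611  2.058 -1.068  1.186  0.716] [0.4919 0.1097 0.3562] [-0.1  0.1  0. ] 1.0
```

Emit:
servo_tool:
  plan:
    - [[-3,1,0],[-8,0,0]]
    - [[-6,1,0],[-16,0,0]]
    - [[-8,1,0],[-20,8,-8]]
    - [[-8,1,0],[-20,12,-16]]
    - [[-8,1,0],[-20,12,-16]]

```text
clock: 4.05
position: [0.4118, 0.1201, 0.3571]
ee_rot: [2.16, 1.161, -0.99]
force: [-0.0, -0.3, 0.8]
width: 1.001
```

```bash
python3 log.py
cat >> kin.py <<'E'
    def rows2(q):
        F=frames(q); return np.column_stack([rows(q),F[0][:,1],F[2][:,1],F[4][:,1]])
    for nm,extra in (('lat',0),('lat+base',1)):
        A=np.vstack([np.column_stack([rows2(q)]+([np.eye(3)[:,:2]] if extra else [])) for q in Q]); x,_,rk,sv=np.linalg.lstsq(A,P.ravel(),rcond=None)
        print(nm,x.round(4),rk,sv[-1].round(3),abs(A@x-P.ravel()).max())
E
python3 kin.py
```

```text
4.05 [ 0.993 -0.248 -0.655  2.107 -0.876  1.161  0.159] [0.4118 0.1201 0.3571] [-0.  -0.3  0.8] 1.001
[ 0.2692  0.0167  0.5798  0.033   0.0818  0.4011 -0.0848  0.0334  0.4263] 9 [5.595 5.147 2.021 0.633 0.498 0.435 0.405 0.293 0.196]
[[ 0.04713  0.02451 -0.00431]
 [ 0.03176  0.02474  0.0002 ]
 [ 0.01192  0.01052  0.00452]
 [ 0.00529  0.00284  0.00486]
 [-0.0013  -0.01049 -0.0006 ]
 [-0.00574 -0.00694 -0.00404]
 [-0.00023 -0.0038  -0.00064]]
lat [ 2.721e-01 -0.000e+00  5.576e-01  0.000e+00  0.000e+00  4.277e-01
 -0.000e+00  0.000e+00  4.049e-01 -3.640e-02 -1.660e-02 -4.000e-04] 12 0.08 8.633336268104586e-10
lat+base [ 2.721e-01 -0.000e+00  5.576e-01  0.000e+00  0.000e+00  4.277e-01
 -0.000e+00  0.000e+00  4.049e-01 -3.640e-02 -1.660e-02 -4.000e-04
 -0.000e+00  0.000e+00] 14 0.032 7.936949986131481e-10
```

```bash
cat > k2.py <<'E'
from h import *
Sg=np.array([-1,1,-1,1,-1,1,-1])
LO=np.array([-2.62,-.44,-1.27,.08,-1.32,.12,-2.74]);HI=np.array([2.62,2.09,1.32,2.57,4.46,2,2.74])
TT=R.from_rotvec([1.2092,-1.2092,1.2092]).as_matrix(); TT=np.round(TT)
EY=np.eye(3)
def rz(a,ax):
    c,s=np.cos(a),np.sin(a)
    return np.array([[c,-s,0],[s,c,0],[0,0,1]]) if ax==2 else np.array([[c,0,s],[0,1,0],[-s,0,c]])
def fk(q,full=False):
    M=np.eye(3);p=np.array([0,0,.2721]);pts=[];ax=[]
    for i in range(7):
        a=2 if i%2==0 else 1
        ax.append((Sg[i]*M[:,a],p.copy()))
        M=M@rz(Sg[i]*q[i],a)
        if i==0:p=p-.0364*M[:,1]
        if i==2:p=p+.5576*M[:,2]-.0166*M[:,1]; pts.append(p)
        if i==4:p=p+.4277*M[:,2]-.0004*M[:,1]; pts.append(p)
        if i==6:p=p+.4049*M[:,2]
    J=np.array([np.r_[np.cross(w,p-c),w] for w,c in ax]).T
    return (p,M@TT,J,pts)
def ik(q,p,Rt,it=60,push=0.0):
    q=q.copy()
    for k in range(it):
        pc,Rc,J,_=fk(q)
        e=np.r_[p-pc,R.from_matrix(Rt@Rc.T).as_rotvec()]
        Ji=J.T@np.linalg.inv(J@J.T+1e-4*np.eye(6))
        mid=(LO+HI)/2; 
        dq=Ji@e+push*(np.eye(7)-Ji@J)@((mid-q)/(HI-LO))
        n=abs(dq).max(); dq*=min(1,.3/n) if n>0 else 1
        q=np.clip(q+dq,LO+.02,HI-.02)
    pc,Rc,_,_=fk(q)
    return q,np.linalg.norm(p-pc),R.from_matrix(Rt@Rc.T).magnitude()
def toolA(slope,sgn,alpha,az=AZ):
    """tool frame: z axis = sgn*-(outward)?; alpha deg rolls about outward brush axis"""
    s=np.radians(slope);w=np.array([np.cos(az)*np.cos(s),np.sin(az)*np.cos(s),np.sin(s)])
    return R.from_rotvec(np.radians(alpha)*w).as_matrix()@toolR(slope,sgn), w
E
cat > plan.py <<'E'
from k2 import *
q0=arm.observe()['joints']; p,Rr,_,_=fk(q0); print('chk',p,arm.observe()['position'])
rng=np.random.default_rng(0)
seeds=[q0]+[rng.uniform(LO,HI) for _ in range(25)]
mid=np.array([.4163,.1127,.1102])
for sg in(1,-1):
  for al in range(-90,91,15):
    Rt,w=toolA(37,sg,al); t=mid+.019*Rt[:,0]
    sols=[]
    for s in seeds:
        q,e,er=ik(s,t,Rt,40,.1)
        if e<1e-3 and er<.01: sols.append(q)
    if sols:
        mg=[np.min(np.minimum(q-LO,HI-q)) for q in sols]; b=sols[int(np.argmax(mg))]
        print(sg,al,'a',Rt[:,0].round(2),len(sols),'margin',round(max(mg),2),b.round(2),'q7rng',min(q[6] for q in sols).round(2),max(q[6] for q in sols).round(2))
    else: print(sg,al,'none')
E
python3 plan.py
```

```text
chk [0.41183334 0.12010946 0.35705915] [0.41183814 0.12012342 0.35707773]
1 -90 none
1 -75 none
1 -60 none
1 -45 none
1 -30 a [ 0.36  0.63 -0.69] 1 margin 0.02 [ 1.18  0.67 -1.2   2.47 -1.1   0.14  1.31] q7rng 1.31 1.31
1 -15 a [ 0.11  0.63 -0.77] 10 margin 0.31 [ 0.89  0.53 -0.89  2.26 -0.58  0.54  0.74] q7rng 0.55 1.38
1 0 a [-0.14  0.58 -0.8 ] 14 margin 0.52 [ 0.66  0.56 -0.72  2.05 -0.36  0.84  0.51] q7rng -0.06 1.03
1 15 a [-0.39  0.5  -0.77] 14 margin 0.71 [ 0.41  0.63 -0.52  1.86 -0.29  1.14  0.43] q7rng -0.11 0.81
1 30 a [-0.61  0.39 -0.69] 14 margin 0.6 [ 0.34  0.79 -0.58  1.66 -0.14  1.4   0.27] q7rng -0.22 0.67
1 45 a [-0.79  0.24 -0.56] 19 margin 0.35 [ 0.2   0.93 -0.52  1.48 -0.09  1.65  0.23] q7rng -0.25 0.69
1 60 a [-0.91  0.09 -0.4 ] 18 margin 0.11 [ 0.04  1.05 -0.41  1.33 -0.09  1.89  0.26] q7rng -0.16 0.6
1 75 none
1 90 none
-1 -90 none
-1 -75 none
-1 -60 none
-1 -45 none
-1 -30 none
-1 -15 a [ 0.11  0.63 -0.77] 11 margin 0.31 [ 0.88  0.52 -0.88  2.26 -0.6   0.54 -2.38] q7rng -2.38 -1.65
-1 0 a [-0.14  0.58 -0.8 ] 12 margin 0.47 [ 0.18  0.45 -0.08  2.09 -0.7   0.98 -2.27] q7rng -2.51 -1.91
-1 15 a [-0.39  0.5  -0.77] 12 margin 0.56 [-0.36  0.64  0.6   1.93 -0.76  1.4  -2.15] q7rng -2.61 -2.07
-1 30 a [-0.61  0.39 -0.69] 12 margin 0.42 [-0.3   0.75  0.42  1.72 -0.58  1.56 -2.32] q7rng -2.65 -2.17
-1 45 a [-0.79  0.24 -0.56] 12 margin 0.27 [-0.25  0.87  0.25  1.53 -0.43  1.73 -2.45] q7rng -2.66 -2.25
-1 60 a [-0.91  0.09 -0.4 ] 11 margin 0.09 [-0.15  1.01 -0.04  1.36 -0.24  1.91 -2.65] q7rng -2.65 -2.33
-1 75 none
-1 90 none
```

```bash
cat > sim.py <<'E'
from k2 import *
q=arm.observe()['joints']
mid=np.array([.4163,.1127,.1102])
def go(q,slope,sgn,al,g,name,n=12,Rt=None):
    p0,R0,_,_=fk(q)
    if Rt is None: Rt,_=toolA(slope,sgn,al)
    p1=np.array(g)+.019*Rt[:,0]; rv=R.from_matrix(Rt@R0.T).as_rotvec()
    dmax=0
    for k in range(1,n+1):
        qn,e,er=ik(q,p0+(p1-p0)*k/n,R.from_rotvec(rv*k/n).as_matrix()@R0,12)
        dmax=max(dmax,abs(qn-q).max());q=qn
    print(name,q.round(2),'err',round(e,4),round(er,3),'marg',np.min(np.minimum(q-LO,HI-q)).round(2),'el',fk(q)[3][0].round(2),'wr',fk(q)[3][1].round(2),'dq',round(dmax,2))
    return q
import sys
for al in(0,10,20):
    print(al);qq=q
    Rt,w=toolA(35,1,al)
    qq=go(qq,35,1,al,mid-.1*Rt[:,0],'pre'); 
    qq=go(qq,35,1,al,mid,'grasp')
    g=mid+.15*w; qq=go(qq,35,1,al,g,'out'); g2=g+[.03,-.08,.13]; qq=go(qq,35,1,al,g2,'up')
    for k in range(1,7):
        R2=R.from_rotvec(np.radians(30*k)*Rt[:,0]).as_matrix()@Rt
        qq=go(qq,0,0,0,g2,f'flip{k}',4,R2)
    fl=np.array([.433,.0325,.047]); R3,u=toolA(45,-1,al)
    qq=go(qq,45,-1,al,fl+u*.25,'pre-ins'); qq=go(qq,45,-1,al,fl+u*.112,'ins')
E
python3 sim.py
```

```text
0
pre [ 0.75  0.44 -0.72  1.92 -0.33  1.09  0.48] err 0.0 0.0 marg 0.55 el [ 0.15 -0.21  0.77] wr [ 0.48 -0.16  0.51] dq 0.06
grasp [ 0.65  0.54 -0.73  2.06 -0.34  0.83  0.46] err 0.0 0.0 marg 0.51 el [ 0.21 -0.22  0.74] wr [ 0.47 -0.1   0.43] dq 0.02
out [ 0.52  0.36 -0.84  2.06 -0.46  0.86  0.27] err 0.0 0.0 marg 0.43 el [ 0.16 -0.14  0.79] wr [0.44 0.02 0.51] dq 0.02
up [ 0.69  0.24 -0.8   1.81 -0.45  1.28  0.29] err 0.0 0.0 marg 0.47 el [ 0.08 -0.13  0.81] wr [ 0.47 -0.06  0.64] dq 0.04
flip1 [ 0.62  0.23 -0.71  1.81 -0.48  1.29 -0.2 ] err 0.0 0.0 marg 0.56 el [ 0.08 -0.12  0.81] wr [ 0.47 -0.06  0.64] dq 0.13
flip2 [ 0.56  0.21 -0.63  1.82 -0.5   1.3  -0.71] err 0.0 0.0 marg 0.64 el [ 0.08 -0.11  0.82] wr [ 0.47 -0.06  0.64] dq 0.13
flip3 [ 0.5   0.2  -0.56  1.82 -0.51  1.31 -1.21] err 0.0 0.0 marg 0.64 el [ 0.08 -0.1   0.82] wr [ 0.47 -0.06  0.64] dq 0.13
flip4 [ 0.45  0.19 -0.5   1.83 -0.53  1.31 -1.72] err 0.0 0.0 marg 0.63 el [ 0.08 -0.1   0.82] wr [ 0.47 -0.06  0.64] dq 0.13
flip5 [ 0.39  0.18 -0.44  1.83 -0.54  1.32 -2.23] err 0.0 0.0 marg 0.51 el [ 0.08 -0.09  0.82] wr [ 
[... 2716 characters left out ...]
 0.0 marg 0.39 el [ 0.21 -0.11  0.78] wr [ 0.59 -0.02  0.62] dq 0.12
flip4 [ 0.19  0.39 -0.34  1.59 -0.41  1.62 -1.83] err 0.0 0.0 marg 0.38 el [ 0.21 -0.09  0.78] wr [ 0.59 -0.02  0.62] dq 0.12
flip5 [ 0.11  0.38 -0.24  1.6  -0.43  1.64 -2.32] err 0.0 0.0 marg 0.36 el [ 0.2  -0.08  0.79] wr [ 0.59 -0.02  0.62] dq 0.12
flip6 [-0.06  0.37  0.    1.61 -0.49  1.67 -2.72] err 0.0 0.047 marg 0.02 el [ 0.2  -0.04  0.79] wr [ 0.59 -0.02  0.62] dq 0.17
pre-ins [-0.04  0.49 -0.04  1.81 -0.63  1.45 -2.56] err 0.0 0.0 marg 0.18 el [ 0.26 -0.04  0.77] wr [ 0.58 -0.01  0.48] dq 0.02
ins [ 0.09  0.66  0.    1.8  -0.55  1.4  -2.36] err 0.0 0.0 marg 0.38 el [ 0.33 -0.08  0.71] wr [ 0.6  -0.11  0.38] dq 0.02
```

Run:
```python
from h import *
mid=np.array([.4163,.1127,.1102]); a=toolR(35,1)[:,0]
print(a,togo(35,1,mid-.1*a))
```

```text
[-0.13681717  0.55701974 -0.81915204] (array([  1.55,  -5.25, -18.05]), array([-2.5,  5.2, 44.9]))
```

Emit:
servo_tool:
  plan:
    - [[0.5,-2,-4],[0,1,8]]
    - [[1,-4,-8],[-1,2,16]]
    - [[1.5,-5.2,-12],[-1,3,24]]
    - [[1.5,-5.2,-15],[-2,4,32]]
    - [[1.5,-5.2,-17],[-2,5,39]]
    - [[1.5,-5.2,-18],[-2.5,5.2,44.9]]
    - [[1.5,-5.2,-18],[-2.5,5.2,44.9]]

```text
clock: 4.75
position: [0.4282, 0.0683, 0.1758]
ee_rot: [1.405, 1.801, -0.731]
force: [-0.1, 0.9, -0.7]
width: 1.0
```

```bash
python3 log.py
python3 - <<'E'
from h import *
import pickle
o=look(['wrist','scene','top'],'c'); pickle.dump(o,open('c.pkl','wb'))
mid=np.array([.4163,.1127,.1102]);w=np.array([np.cos(AZ)*np.cos(.611),np.sin(AZ)*np.cos(.611),np.sin(.611)])
p=o['wrist'];im=p['frame'].copy()
for s in(-.03,-.02,0,.02,.11):
    u=proj(p,mid+s*w);print(s,u.round()); cv2.circle(im,tuple(int(x) for x in u),3,(0,0,255),-1)
cv2.imwrite('pics/c_w.png',im)
E
```

```text
4.75 [ 0.751  0.45  -0.719  1.917 -0.329  1.095  0.484] [0.4282 0.0683 0.1758] [-0.1  0.9 -0.7] 1.0
-0.03 [324. 279.]
-0.02 [324. 266.]
0 [324. 238.]
0.02 [324. 209.]
0.11 [325.  66.]
```

View pics/c_w.png

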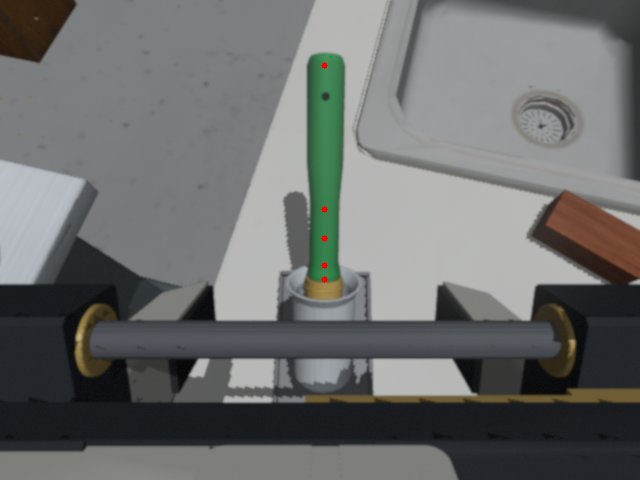

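View pics/c_scene.png

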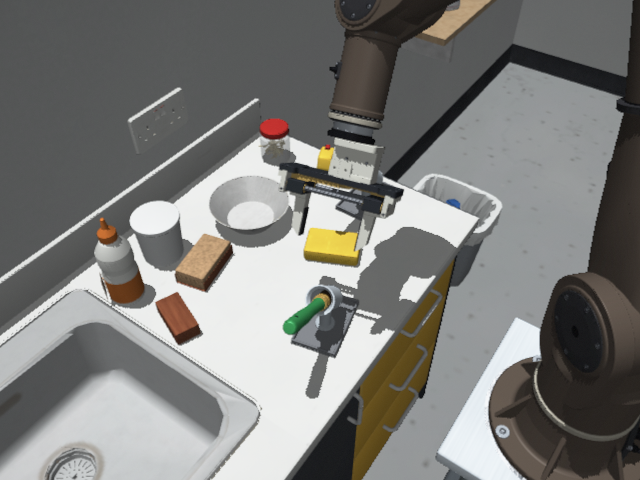

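The wrist view shows the brush axis lying on column 324. The predicted mid (324,238) sits in the narrow neck, the butt (325,60) matches to a few pixels, and the ferrule starts at about row 278. Next I'll advance to the grasp.

Run:
```python
from h import *
print(togo(35,1,[.4163,.1127,.1102]))
```

```text
(array([-1.33,  5.53, -8.27]), array([0. , 0. , 0.1]))
```

Emit:
servo_tool:
  plan:
    - [[-0.3,1.4,-2.1],[0,0,0]]
    - [[-0.7,2.8,-4.1],[0,0,0]]
    - [[-1,4.1,-6.2],[0,0,0]]
    - [[-1.2,4.9,-7.3],[0,0,0]]
    - [[-1.3,5.5,-8.2],[0,0,0]]
    - [[-1.3,5.5,-8.2],[0,0,0]]

```text
clock: 5.5
position: [0.4133, 0.1229, 0.0953]
ee_rot: [1.41, 1.795, -0.736]
force: [-1.0, -0.8, -0.0]
width: 0.999
```

Emit:
servo_tool:
  plan:
    - [[0,0,0],[0,0,0]]
    - [[0,0,0],[0,0,0]]
    - [[0,0,0],[0,0,0]]
    - [[0,0,0],[0,0,0]]
    - [[0,0,0],[0,0,0]]
    - [[0,0,0],[0,0,0]]
    - [[0,0,0],[0,0,0]]
    - [[0,0,0],[0,0,0]]
    - [[0,0,0],[0,0,0]]
    - [[0,0,0],[0,0,0]]
  grip: 0
  squeeze: 40

```text
clock: 6.5
position: [0.4133, 0.123, 0.0953]
ee_rot: [1.41, 1.795, -0.736]
force: [-0.6, 0.6, -0.5]
width: 0.18
```

```bash
python3 log.py
python3 - <<'E'
from h import *
o=look(['wrist','scene'],'d')
E
```

```text
6.5 [ 0.649  0.54  -0.727  2.06  -0.337  0.829  0.461] [0.4133 0.123  0.0953] [-0.6  0.6 -0.5] 0.18
```

View pics/d_wrist.png

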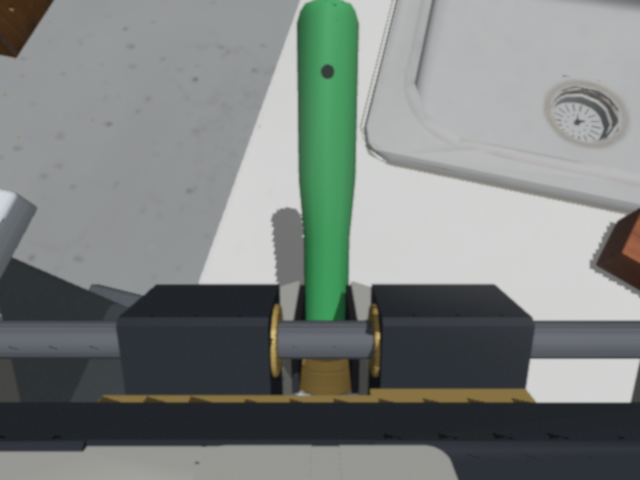

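View pics/d_scene.png

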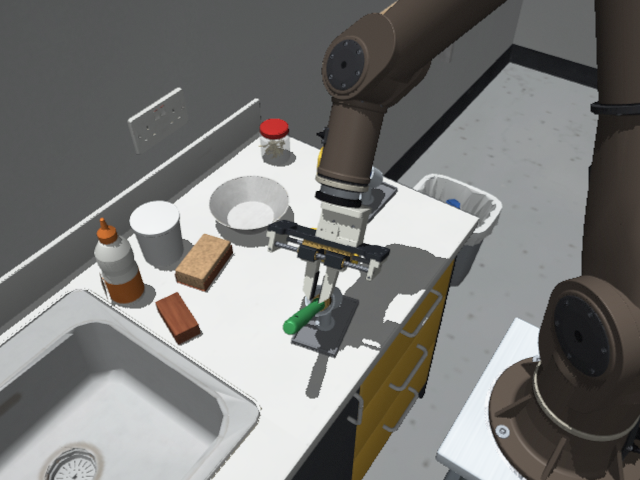

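The opening of 0.18 (about 17 mm) fits a held neck that is 20 mm across. Now I'll pull along the brush axis.

Emit:
servo_tool:
  plan:
    - [[-0.2,0.8,0.6],[0,0,0]]
    - [[-0.4,1.6,1.1],[0,0,0]]
    - [[-0.6,2.4,1.7],[0,0,0]]
    - [[-0.8,3.2,2.3],[0,0,0]]

```text
clock: 7.0
position: [0.405, 0.156, 0.119]
ee_rot: [1.409, 1.795, -0.735]
force: [0.4, 0.4, -0.2]
width: 0.004
```

Emit:
servo_tool:
  plan:
    - [[-0.4,1.6,1.2],[0,0,0]]
    - [[-0.8,3.2,2.3],[0,0,0]]
    - [[-1.2,4.8,3.5],[0,0,0]]
    - [[-1.6,6.4,4.6],[0,0,0]]
    - [[-2,8,5.8],[0,0,0]]
    - [[-2.2,8.8,6.4],[0,0,0]]
    - [[-2.2,8.8,6.4],[0,0,0]]

```text
clock: 7.7
position: [0.3827, 0.2453, 0.184]
ee_rot: [1.408, 1.795, -0.733]
force: [-0.1, 0.6, -0.1]
width: 0.006
```

```bash
python3 log.py
python3 - <<'E'
from h import *
o=look(['wrist','scene'],'e')
E
```

```text
7.7 [ 0.515  0.35  -0.839  2.06  -0.467  0.866  0.263] [0.3827 0.2453 0.184 ] [-0.1  0.6 -0.1] 0.006
```

View pics/e_scene.png

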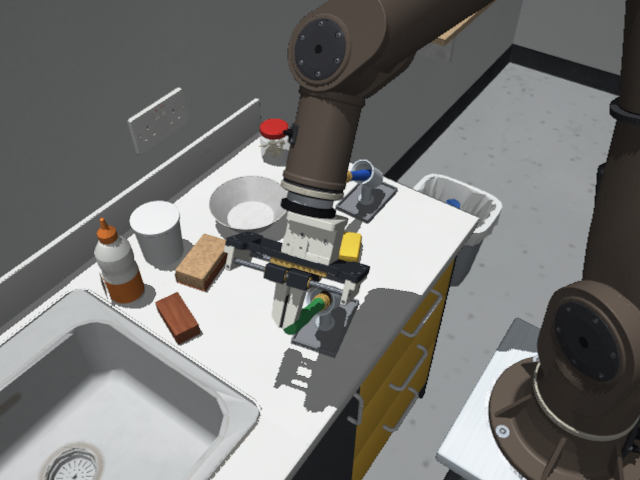

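View pics/e_wrist.png

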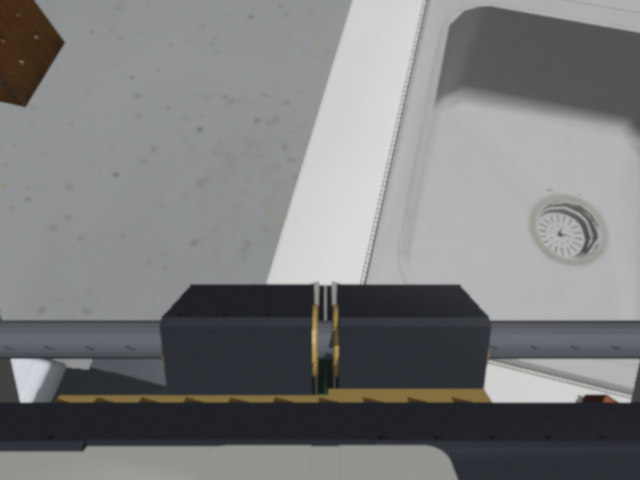

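The fingers slid off over the brush: opening 0.006, with the brush still in the cup. Before retrying I'll find out why by re-measuring how deep the brush lies.

Run:
```python
from h import *
import pickle
p=arm.get_image('wrist');o=arm.observe();Rc=R.from_rotvec(o['ee_rot']).as_matrix()
g=o['position']-.019*Rc[:,0]
for n,X in(('tcp',o['position']),('grasp',g)):
    c=rotm(p).T@(X-np.array(p['position'])); print(n,'in cam',c.round(4),proj(p,X).round())
# tool z / cam axes in tool frame
print('cam in tool',(Rc.T@(np.array(p['position'])-o['position'])).round(4)); print((Rc.T@rotm(p)).round(3))
f=look(['scene','top'],'f')
for n in f:
    im=cv2.resize(f[n]['frame'][(250 if n=='scene' else 225):,:][:110,(240 if n=='scene' else 190):][:,:140],None,fx=5,fy=5,interpolation=cv2.INTER_CUBIC); cv2.imwrite(f'pics/f_{n}z.png',im)
```

```text
tcp in cam [2.000e-04 1.690e-02 2.034e-01] [325. 278.]
grasp in cam [0.0002 0.0217 0.1851] [325. 292.]
cam in tool [-0.1924 -0.0002 -0.0683]
[[-0.    -0.256  0.967]
 [ 1.     0.001  0.   ]
 [-0.001  0.967  0.256]]
```

View pics/f_scenez.png

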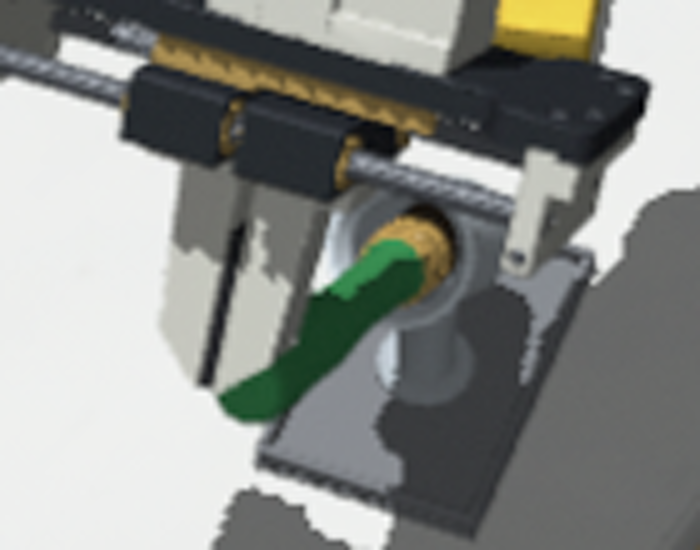

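View pics/f_topz.png

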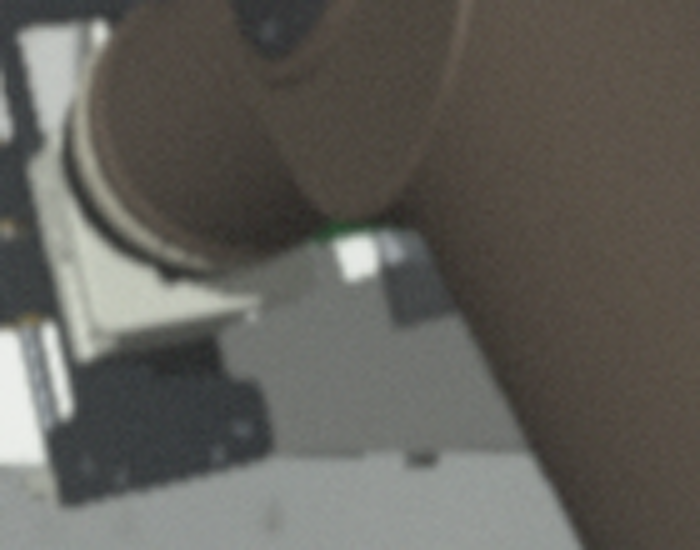

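Run:
```python
from h import *
import pickle
p=arm.get_image('scene');o=arm.observe();Rc=R.from_rotvec(o['ee_rot']).as_matrix()
print('tcp proj',proj(p,o['position']),'tip seen (281,327)'); print('grasp',proj(p,o['position']-.019*Rc[:,0]))
c=pickle.load(open('c.pkl','rb'))
B=np.array([.3953,.2003,.1733])
print('butt scene c',proj(c['scene'],B),proj(c['top'],B),proj(c['wrist'],B))
w=c['wrist']; m=np.array([.4163,.1127,.1102]); ww=np.array([np.cos(AZ)*np.cos(.611),np.sin(AZ)*np.cos(.611),np.sin(.611)])
g=cv2.cvtColor(w['frame'],cv2.COLOR_BGR2HSV)
for s in(-.02,-.01,0,.01,.02,.04,.06,.08,.1):
    X=m+s*ww; u=proj(w,X); z=(rotm(w).T@(X-w['position']))[2]; r=int(round(u[1])); row=g[r]; k=np.nonzero((row[:,0]>45)&(row[:,0]<85)&(row[:,1]>120))[0]
    k=k[(k>280)&(k<370)]
    print(s,r,k.min(),k.max(),'width mm',(len(k))*z/w['fx']*1000)
```

```text
tcp proj [278.15835486 347.62307333] tip seen (281,327)
grasp [280.81595273 335.16378017]
butt scene c [289.87851798 327.08240141] [210.23003599 276.11319581] [325.43412935  65.61653587]
-0.02 266 310 337 width mm 19.57908848539817
-0.01 252 311 336 width mm 18.019358319271404
0 238 311 336 width mm 17.858134473530225
0.01 224 312 336 width mm 17.01626021902793
0.02 209 312 336 width mm 16.861237290430637
0.04 180 312 338 width mm 17.875286747894943
0.06 149 311 340 width mm 19.489374691249783
0.08 116 311 341 width mm 19.754563651370166
0.1 83 311 341 width mm 19.37010678844889
```

Run:
```python
from h import *
import pickle
c=pickle.load(open('c.pkl','rb'))
import json
D=[json.loads(l) for l in open('log.jsonl')]
for i,d in enumerate(D): print(i,np.round(d[1],3))
d=D[7]; P=np.array(d[1]);Rc=R.from_rotvec(d[2]).as_matrix()
for n in('scene','top'):
    im=c[n]['frame'].copy()
    for off in (0,-.019,-.066):
      for y in(-.046,0,.046):
        u=proj(c[n],P+Rc@[off,y,0]); print(n,off,y,u.round(1)); cv2.circle(im,tuple(int(round(x)) for x in u),1,(0,0,255),-1)
    if n=='scene': im=cv2.resize(im[130:350,250:430],None,fx=3.2,fy=2.7,interpolation=cv2.INTER_CUBIC) if 0 else cv2.resize(im[130:310,240:440],None,fx=3.3,fy=3.3,interpolation=cv2.INTER_CUBIC)
    else: im=cv2.resize(im[180:320,200:400],None,fx=3.5,fy=3.5,interpolation=cv2.INTER_CUBIC)
    cv2.imwrite(f'pics/g_{n}.png',im)
```

```text
0 [ 0.231 -0.581  0.192]
1 [ 0.302 -0.42   0.334]
2 [ 0.362 -0.214  0.335]
3 [ 0.423 -0.011  0.356]
4 [0.423 0.1   0.406]
5 [0.492 0.11  0.356]
6 [0.412 0.12  0.357]
7 [0.428 0.068 0.176]
8 [0.413 0.123 0.095]
9 [0.383 0.245 0.184]
scene 0 -0.046 [349.7 269.7]
scene 0 0 [322.8 262. ]
scene 0 0.046 [296.5 254.5]
scene -0.019 -0.046 [352.3 258.4]
scene -0.019 0 [325.2 250.8]
scene -0.019 0.046 [298.8 243.4]
scene -0.066 -0.046 [358.8 230. ]
scene -0.066 0 [331.4 222.8]
scene -0.066 0.046 [304.7 215.6]
top 0 -0.046 [283.3 279.9]
top 0 0 [277.4 257.3]
top 0 0.046 [271.5 235. ]
top -0.019 -0.046 [288.1 277.7]
top -0.019 0 [281.9 254.7]
top -0.019 0.046 [275.9 232.1]
top -0.066 -0.046 [300.5 272.1]
top -0.066 0 [294. 248.]
top -0.066 0.046 [287.6 224.4]
```

View pics/g_scene.png

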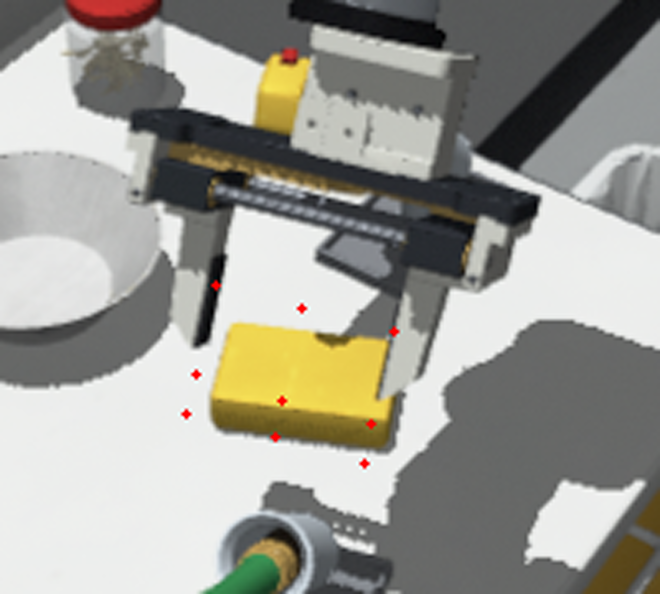

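View pics/g_top.png

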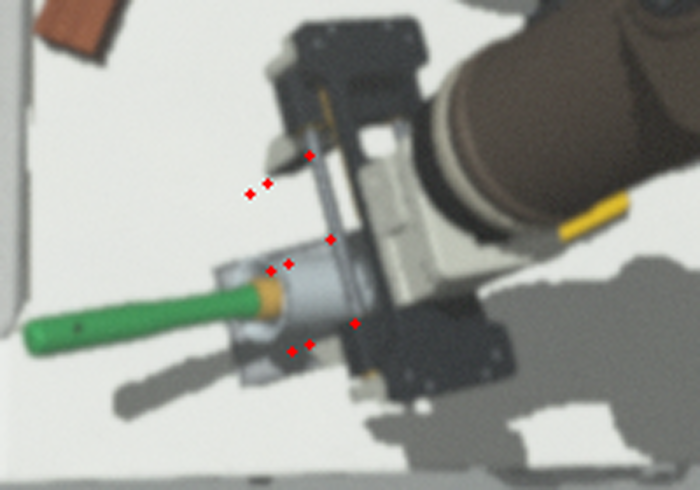

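Run:
```python
from h import *
import pickle,json
c=pickle.load(open('c.pkl','rb'))
D=[json.loads(l) for l in open('log.jsonl')]
d=D[7]; P=np.array(d[1]);Rc=R.from_rotvec(d[2]).as_matrix()
X,e=tri([(c['scene'],(300.3,234.8)),(c['top'],(277.3,228.8))]); print('tip+y',X,e,'in tool',(Rc.T@(X-P)).round(4))
X,e=tri([(c['scene'],(355.5,250.5)),(c['top'],(292,285))]); print('tip-y',X,e,'in tool',(Rc.T@(X-P)).round(4))
o=pickle.load(open('b.pkl','rb')); print('tcp0',proj(o['scene'],D[0][1]))
a=cv2.imread('pics/a_scene.png')[0:150,540:640]; cv2.imwrite('pics/a_tip.png',cv2.resize(a,None,fx=4,fy=4,interpolation=cv2.INTER_CUBIC))
w=c['wrist']['frame']; cv2.imwrite('pics/x.png',w)
```

```text
tip+y [0.47761641 0.06379068 0.2064146 ] [array([-0.9, -0.3]), array([0.3, 0.7])] in tool [-0.0345  0.0468 -0.0042]
tip-y [0.37714614 0.04071433 0.20815174] [array([4.1, 0.8]), array([-1.5, -3.2])] in tool [-0.0347 -0.0563 -0.0068]
tcp0 [576.95957757 109.1099948 ]
```

View pics/a_tip.png

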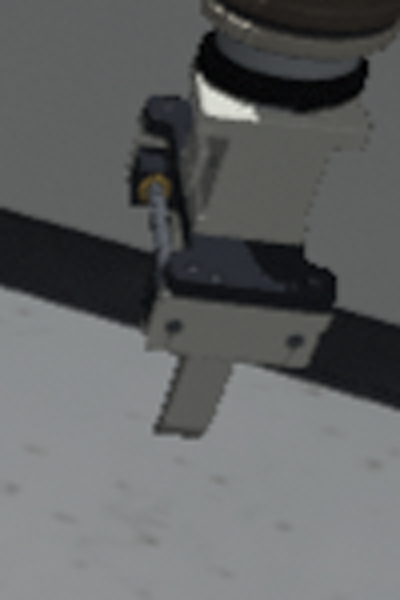

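Run:
```python
from h import *
import pickle,json
o=pickle.load(open('b.pkl','rb'))['scene']
D=[json.loads(l) for l in open('log.jsonl')]
P=np.array(D[0][1]);Rc=R.from_rotvec(D[0][2]).as_matrix()
for sy in(.046,-.046):
  for sy2 in (0,.019*np.sign(sy)):
    for nm,off in(('none',[0,0,0]),('tool',Rc@[-.0345,0,-.004]),('world',[.005,-.019,.028])):
      print(sy,sy2,nm,[proj(o,P+Rc@[0,sy+sy2,z]+off).round(1).tolist() for z in(-.0095,.0095)])
```

```text
0.046 0 none [[571.0, 96.9], [580.2, 98.0]]
0.046 0 tool [[573.8, 82.5], [583.2, 83.6]]
0.046 0 world [[575.5, 80.8], [584.7, 81.9]]
0.046 0.019 none [[570.5, 92.2], [579.6, 93.3]]
0.046 0.019 tool [[573.3, 77.9], [582.6, 79.0]]
0.046 0.019 world [[574.9, 76.3], [584.1, 77.4]]
-0.046 0 none [[573.6, 120.8], [583.2, 122.0]]
-0.046 0 tool [[576.6, 106.1], [586.5, 107.3]]
-0.046 0 world [[578.3, 104.0], [588.0, 105.3]]
-0.046 -0.019 none [[574.1, 126.0], [583.9, 127.3]]
-0.046 -0.019 tool [[577.2, 111.3], [587.2, 112.5]]
-0.046 -0.019 world [[578.9, 109.1], [588.7, 110.4]]
```

The views agree: the real fingertips end about 34 mm short of the reported TCP along tool x. Scene and top triangulation gives −34.5 mm, and the wrist-image pad spacing gives a depth of 0.168 m, not 0.203 m. I'll move the grasp point to 53.5 mm behind the reported TCP and retry.

```bash
sed -i 's/+0.019\*Rt/+0.0535*Rt/' h.py
python3 - <<'E'
from h import *
mid=np.array([.4163,.1127,.1102]); a=toolR(35,1)[:,0]
print(togo(35,1,mid-.07*a),togo(35,1,mid))
E
```

```text
(array([  3.54, -13.98,  -5.88]), array([ 0.1, -0.1,  0.2])) (array([  2.59, -10.08, -11.62]), array([ 0.1, -0.1,  0.2]))
```

Emit:
servo_tool:
  plan:
    - [[0.3,-1.4,2],[0,0,0]]
    - [[0.7,-2.8,4],[0,0,0]]
    - [[1.5,-6,3],[0,0,0]]
    - [[2.2,-10,1],[0,0,0]]
    - [[3.5,-14,-3],[0,0,0]]
    - [[3.5,-14,-5.9],[0,0,0]]
    - [[3.5,-14,-5.9],[0,0,0]]
    - [[3.5,-14,-5.9],[0,0,0]]
    - [[3.5,-14,-5.9],[0,0,0]]
    - [[3.5,-14,-5.9],[0,0,0]]
    - [[3.5,-14,-5.9],[0,0,0]]
  grip: 1

```text
clock: 9.1
position: [0.4185, 0.1038, 0.1246]
ee_rot: [1.409, 1.794, -0.735]
force: [-0.3, -0.1, -0.0]
width: 0.912
```

```bash
python3 log.py
python3 - <<'E'
from h import *
import pickle
o=look(['wrist','scene','top'],'i'); pickle.dump(o,open('i.pkl','wb'))
st=arm.observe();Rc=R.from_rotvec(st['ee_rot']).as_matrix();P=st['position']-.0345*Rc[:,0]
mid=np.array([.4163,.1127,.1102]);w=toolR(35,1); w=np.array([np.cos(AZ)*np.cos(.611),np.sin(AZ)*np.cos(.611),np.sin(.611)])
for n,p in o.items():
    im=p['frame'].copy()
    for X,c in [(mid+s*w,(0,0,255)) for s in(-.02,0,.02,.11)]+[(P+Rc@[0,y,0],(255,0,255)) for y in(-.046,.046)]:
        u=proj(p,X)
        if 0<u[0]<640: cv2.circle(im,tuple(int(round(x)) for x in u),1,c,-1)
    if n=='scene': im=cv2.resize(im[190:370,240:440],None,fx=3.3,fy=3.3,interpolation=cv2.INTER_CUBIC)
    if n=='top': im=cv2.resize(im[180:320,200:400],None,fx=3.5,fy=3.5,interpolation=cv2.INTER_CUBIC)
    cv2.imwrite(f'pics/i2_{n}.png',im)
print(togo(35,1,mid))
E
```

```text
9.1 [ 0.687  0.498 -0.723  2.015 -0.338  0.924  0.471] [0.4185 0.1038 0.1246] [-0.3 -0.1 -0. ] 0.912
(array([-0.93,  3.9 , -5.76]), array([ 0.1, -0. ,  0.1]))
```

View pics/i2_scene.png

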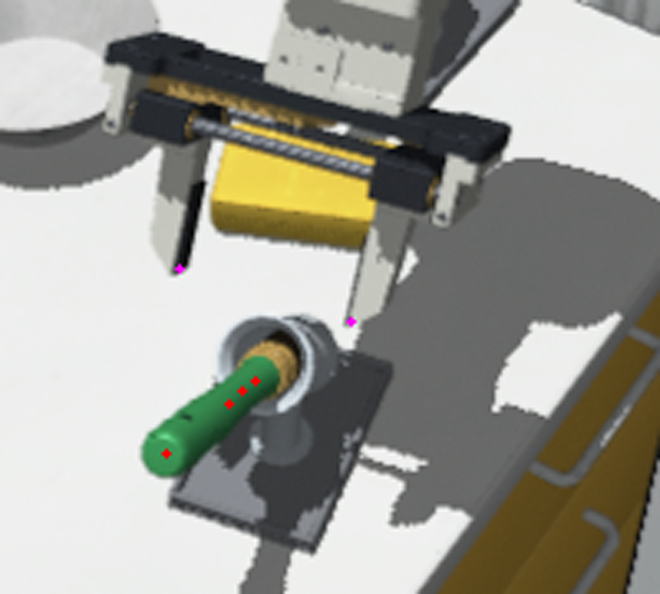

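View pics/i2_wrist.png

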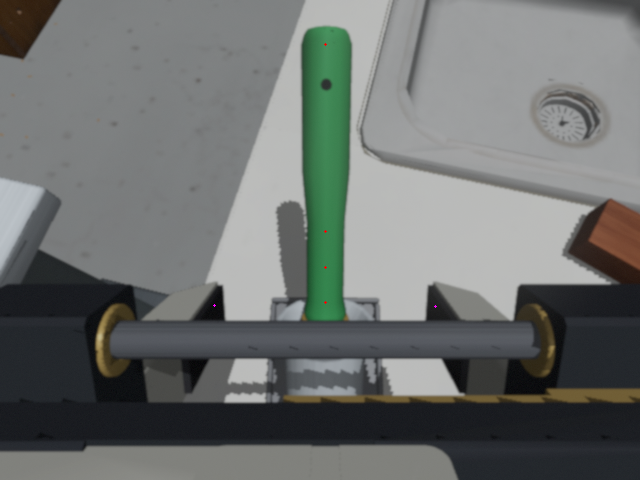

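View pics/i2_top.png

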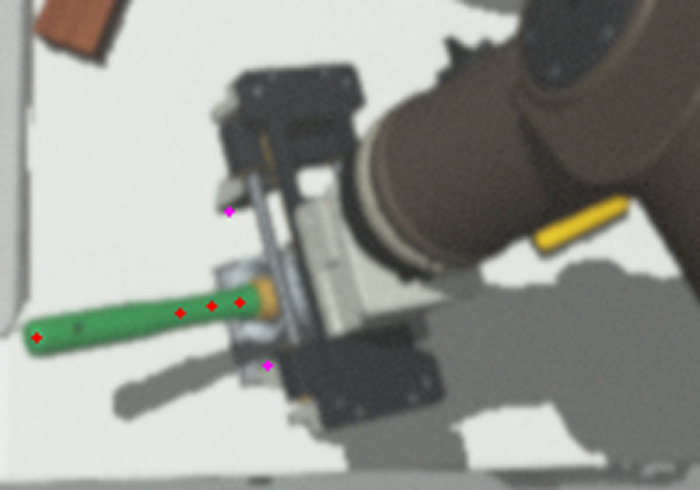

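The corrected tip markers now sit on the real fingertips in the scene and wrist views (within a few pixels in the top view), and the brush hasn't moved. I'll advance, close, and wait for the fingers to settle.

Emit:
servo_tool:
  plan:
    - [[-0.2,1,-1.4],[0,0,0]]
    - [[-0.5,2,-2.9],[0,0,0]]
    - [[-0.7,3,-4.4],[0,0,0]]
    - [[-0.9,3.9,-5.8],[0,0,0]]
    - [[-0.9,3.9,-5.8],[0,0,0]]

```text
clock: 9.75
position: [0.4078, 0.1434, 0.0653]
ee_rot: [1.408, 1.798, -0.736]
force: [0.6, 0.3, 0.2]
width: 1.0
```

Emit:
servo_tool:
  plan:
    - [[0,0,0],[0,0,0]]
    - [[0,0,0],[0,0,0]]
    - [[0,0,0],[0,0,0]]
    - [[0,0,0],[0,0,0]]
    - [[0,0,0],[0,0,0]]
    - [[0,0,0],[0,0,0]]
    - [[0,0,0],[0,0,0]]
    - [[0,0,0],[0,0,0]]
    - [[0,0,0],[0,0,0]]
    - [[0,0,0],[0,0,0]]
    - [[0,0,0],[0,0,0]]
    - [[0,0,0],[0,0,0]]
  grip: 0
  squeeze: 40

```text
clock: 10.95
position: [0.4078, 0.1435, 0.0653]
ee_rot: [1.408, 1.798, -0.736]
force: [0.4, -0.2, -0.2]
width: 0.203
```

Emit:
servo_tool:
  plan:
    - [[0,0,0],[0,0,0]]
    - [[0,0,0],[0,0,0]]

```text
clock: 11.15
position: [0.4078, 0.1435, 0.0653]
ee_rot: [1.408, 1.798, -0.736]
force: [-0.5, -0.2, -0.0]
width: 0.208
```

```bash
python3 log.py
python3 - <<'E'
from h import *
o=look(['wrist','scene'],'j')
cv2.imwrite('pics/j2.png',cv2.resize(o['scene']['frame'][190:370,240:440],None,fx=3.3,fy=3.3,interpolation=cv2.INTER_CUBIC))
E
```

```text
11.15 [ 0.601  0.586 -0.722  2.1   -0.339  0.732  0.455] [0.4078 0.1435 0.0653] [-0.5 -0.2 -0. ] 0.208
```

View pics/j2.png

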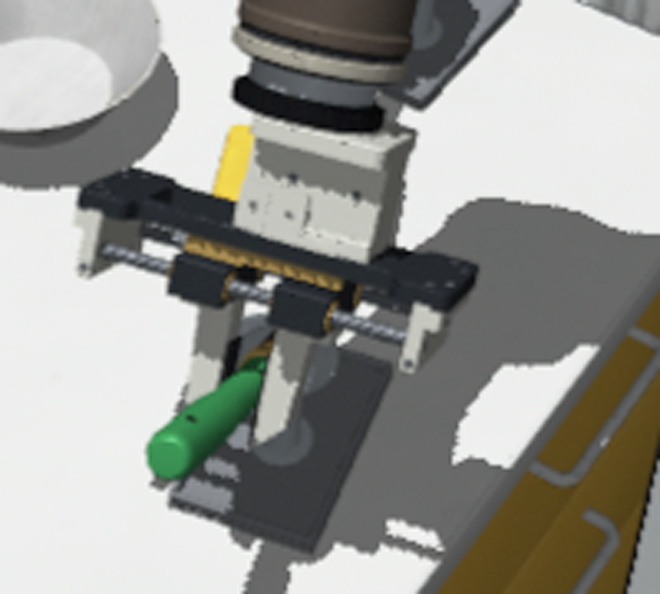

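The opening settled at 0.208 (about 19 mm) with the neck between the fingers, so the brush is gripped. I'll pull it out along its axis.

Emit:
servo_tool:
  plan:
    - [[-0.2,0.8,0.6],[0,0,0]]
    - [[-0.4,1.6,1.2],[0,0,0]]
    - [[-0.6,2.4,1.8],[0,0,0]]
    - [[-0.8,3.2,2.4],[0,0,0]]
    - [[-0.8,3.2,2.4],[0,0,0]]

```text
clock: 11.75
position: [0.3994, 0.177, 0.0904]
ee_rot: [1.406, 1.798, -0.734]
force: [-0.2, -0.4, -0.9]
width: 0.205
```

```bash
python3 log.py
```

```text
11.75 [ 0.565  0.531 -0.757  2.111 -0.378  0.737  0.406] [0.3994 0.177  0.0904] [-0.2 -0.4 -0.9] 0.205
```

Emit:
servo_tool:
  plan:
    - [[-0.4,1.6,1.2],[0,0,0]]
    - [[-0.8,3.2,2.4],[0,0,0]]
    - [[-1.2,4.8,3.6],[0,0,0]]
    - [[-1.6,6.4,4.8],[0,0,0]]
    - [[-2,8,6],[0,0,0]]
    - [[-2,8,8],[0,0,0]]
    - [[-2,8,10],[0,0,0]]
    - [[-2,8,10],[0,0,0]]

```text
clock: 12.55
position: [0.38, 0.2586, 0.1928]
ee_rot: [1.405, 1.796, -0.73]
force: [0.4, -0.1, -2.2]
width: 0.206
```

```bash
python3 log.py
python3 - <<'E'
from h import *
o=look(['wrist','scene'],'k')
E
```

```text
12.55 [ 0.492  0.333 -0.843  2.053 -0.479  0.871  0.243] [0.38   0.2586 0.1928] [ 0.4 -0.1 -2.2] 0.206
```

View pics/k_scene.png

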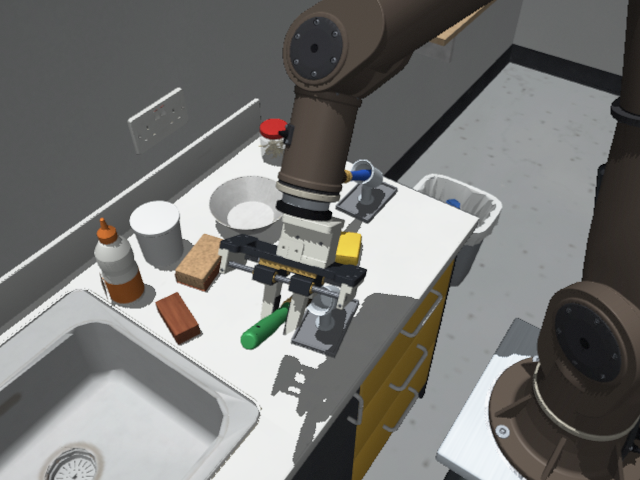

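Emit:
servo_tool:
  plan:
    - [[0.5,-1,3],[0,0,0]]
    - [[1,-2,6],[0,0,0]]
    - [[2,-4,9],[0,0,0]]
    - [[3,-6,12],[0,0,0]]
    - [[3,-6,14],[0,0,0]]
    - [[3,-6,14],[0,0,0]]

```text
clock: 13.25
position: [0.4106, 0.1975, 0.3319]
ee_rot: [1.407, 1.794, -0.731]
force: [-0.6, 0.8, -2.1]
width: 0.208
```

Emit:
servo_tool:
  plan:
    - [[0,0,0],[-1,4.2,-6.1]]
    - [[0,0,0],[-2.1,8.4,-12.3]]
    - [[0,0,0],[-3.1,12.5,-18.4]]
    - [[0,0,0],[-4.1,16.7,-24.6]]
    - [[0,0,0],[-5.1,20.9,-30.7]]
    - [[0,0,0],[-6.2,25.1,-36.9]]
    - [[0,0,0],[-7.2,29.2,-43]]
    - [[0,0,0],[-8.2,33.4,-49.1]]
    - [[0,0,0],[-9.2,37.6,-55.3]]
    - [[0,0,0],[-10.3,41.8,-61.4]]
    - [[0,0,0],[-11.3,46,-67.6]]
    - [[0,0,0],[-12.3,50.1,-73.7]]

```text
clock: 14.45
position: [0.4095, 0.1979, 0.3302]
ee_rot: [-1.866, -0.845, 2.025]
force: [-0.6, 0.5, -1.0]
width: 0.205
```

```bash
python3 log.py
python3 - <<'E'
from h import *
o=look(['scene'],'l')
E
cat > sim2.py <<'E'
from k2 import *
import sys
from sim import go
E
python3 - <<'E'
import sys;sys.path.insert(0,'.')
from k2 import *
exec(open('sim.py').read().split('import sys')[0].replace('.019','.0535'))
fl=np.array([.433,.0325,.047])
for al in(0,-10):
    R3,u=toolA(45,-1,al); print(u,togo(45,-1,fl+u*.28))
    qq=q
    qq=go(qq,45,-1,al,fl+u*.28,'pre-ins'); qq=go(qq,45,-1,al,fl+u*.112,'ins'); qq=go(qq,37,-1,al,fl+u*.112+[0,0,-.01],'droop')
E
```

```text
14.45 [ 0.463  0.178 -0.598  1.801 -0.525  1.31  -1.295] [0.4095 0.1979 0.3302] [-0.6  0.5 -1. ] 0.205
[-0.16866863  0.68669563  0.70710678] (array([ -3.27,   6.37, -12.31]), array([ -6.2,  57.5, -68.7]))
pre-ins [ 0.28  0.32 -0.44  2.09 -0.79  1.02 -2.53] err 0.0 0.0 marg 0.21 el [ 0.16 -0.1   0.8 ] wr [ 0.45 -0.02  0.49] dq 0.12
ins [ 0.42  0.56 -0.35  2.09 -0.69  0.95 -2.26] err 0.0 0.0 marg 0.48 el [ 0.25 -0.17  0.74] wr [ 0.47 -0.13  0.37] dq 0.03
droop [ 0.34  0.5  -0.32  2.12 -0.64  0.85 -2.36] err 0.0 0.0 marg 0.38 el [ 0.24 -0.14  0.76] wr [ 0.46 -0.1   0.4 ] dq 0.01
[-0.16866863  0.68669563  0.70710678] (array([ -3.27,   6.37, -12.31]), array([ -6.2,  57.5, -68.7]))
pre-ins [ 0.35  0.24 -0.49  2.22 -0.97  0.87 -2.38] err 0.0 0.0 marg 0.35 el [ 0.11 -0.1   0.81] wr [ 0.38 -0.03  0.49] dq 0.1
ins [ 0.51  0.52 -0.39  2.21 -0.89  0.81 -2.06] err 0.0 0.0 marg 0.36 el [ 0.22 -0.18  0.75] wr [ 0.41 -0.14  0.37] dq 0.03
droop [ 0.42  0.46 -0.37  2.25 -0.86  0.69 -2.14] err 0.0 0.0 marg 0.32 el [ 0.21 -0.15  0.77] wr [ 0.4  -0.11  0.39] dq 0.01
```

View pics/l_scene.png

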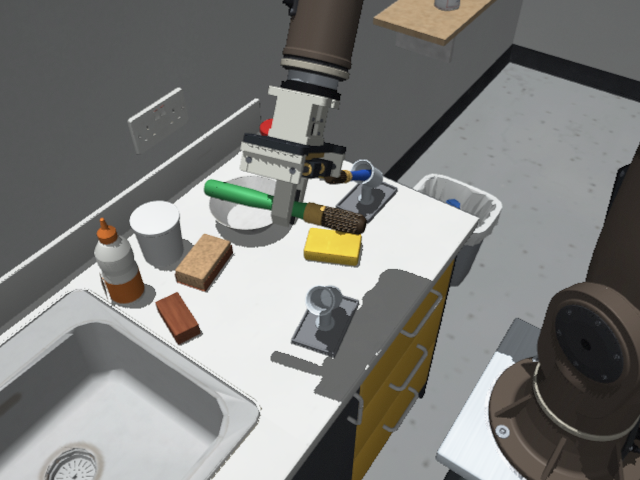

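Emit:
servo_tool:
  plan:
    - [[-0.3,0.5,0],[-0.5,4.8,-5.7]]
    - [[-0.6,1,0],[-1,9.6,-11.5]]
    - [[-0.9,1.5,0],[-1.6,14.4,-17.2]]
    - [[-1.2,2,0],[-2.1,19.2,-22.9]]
    - [[-1.5,2.5,-1],[-2.6,24,-28.6]]
    - [[-1.8,3,-2],[-3.1,28.8,-34.4]]
    - [[-2.1,3.5,-3],[-3.6,33.5,-40.1]]
    - [[-2.4,4,-4],[-4.1,38.3,-45.8]]
    - [[-2.7,4.5,-5],[-4.7,43.1,-51.5]]
    - [[-3,5,-6],[-5.2,47.9,-57.3]]
    - [[-3.2,5.7,-7],[-5.7,52.7,-63]]
    - [[-3.3,6.4,-8],[-6.2,57.5,-68.7]]

```text
clock: 15.7
position: [0.3753, 0.2621, 0.2485]
ee_rot: [-0.704, 0.559, 1.706]
force: [0.9, 0.3, -2.0]
width: 0.204
```

```bash
python3 log.py
python3 - <<'E'
from h import *
import pickle
o=look(['scene','top','wrist'],'m'); pickle.dump(o,open('m.pkl','wb'))
u=np.array([np.cos(AZ),np.sin(AZ),1])*.7071
fl=np.array([.433,.0325,.047]); print(togo(45,-1,fl+u*.28))
st=arm.observe();Rc=R.from_rotvec(st['ee_rot']).as_matrix();G=st['position']-.0535*Rc[:,0]; print('tool z',Rc[:,2],'G',G)
for n,p in o.items():
    im=p['frame'].copy()
    for X,c in [(G+s*Rc[:,2],(0,0,255)) for s in(-.11,0,.11)]+[(fl+s*u,(255,0,255)) for s in (0,.078)]:
        v=proj(p,X)
        if abs(v[0])<640: cv2.circle(im,tuple(int(round(x)) for x in v),2,c,-1)
    cv2.imwrite(f'pics/m2_{n}.png',im)
E
```

```text
15.7 [ 0.303  0.255 -0.461  2.044 -0.768  1.102 -2.611] [0.3753 0.2621 0.2485] [ 0.9  0.3 -2. ] 0.204
(array([ 0.18, -0.05, -4.19]), array([ 0. , -0. , -0.2]))
tool z [-0.17118946  0.68650799  0.70668306] G [0.38414389 0.22532854 0.28689146]
```

View pics/m2_scene.png

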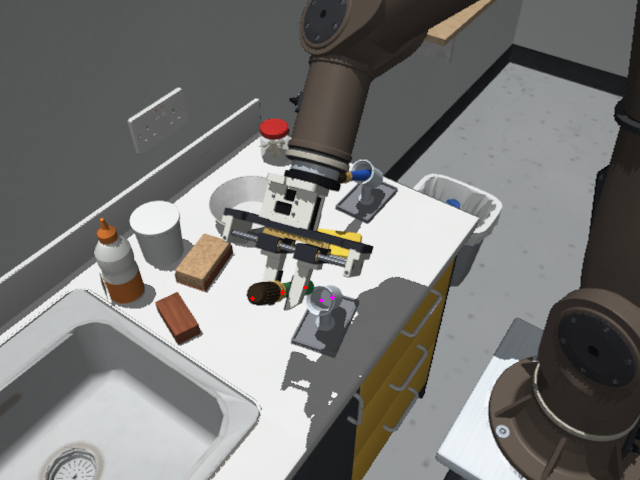

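View pics/m2_top.png

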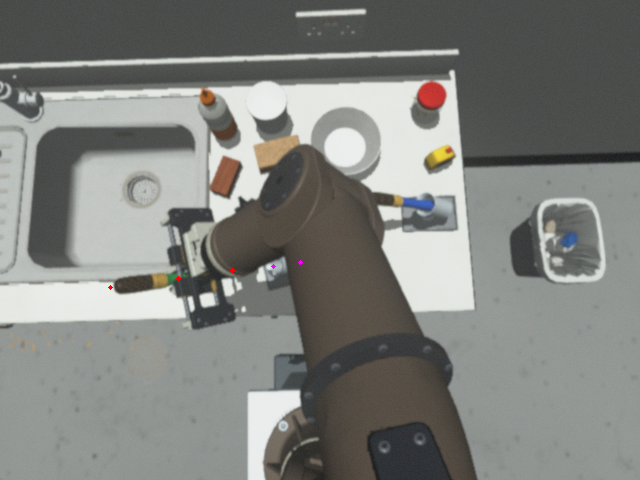

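View pics/m2_wrist.png

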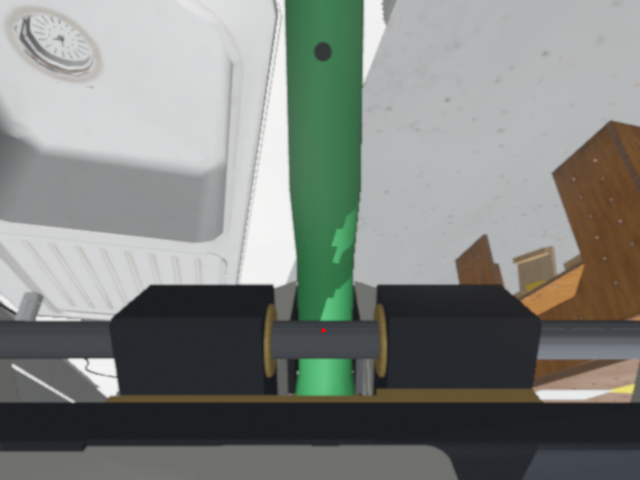

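Emit:
servo_tool:
  plan:
    - [[0.1,0,-1.5],[0,0,0]]
    - [[0.2,0,-3],[0,0,0]]
    - [[0.2,0,-4.2],[0,0,0]]
    - [[0.6,-1.7,-6],[0,0,0]]
    - [[1,-3.5,-7.7],[0,0,0]]
    - [[1.3,-4.8,-9.1],[0,0,0]]
    - [[1.3,-4.8,-9.1],[0,0,0]]

```text
clock: 16.55
position: [0.3884, 0.2123, 0.1566]
ee_rot: [-0.708, 0.555, 1.71]
force: [0.5, 0.5, -0.5]
width: 0.21
```

```bash
python3 log.py
python3 - <<'E'
from h import *
import pickle
o=look(['scene','top'],'n'); pickle.dump(o,open('n.pkl','wb'))
u=np.array([np.cos(AZ),np.sin(AZ),1.0297])*.7071; u/=np.linalg.norm(u)
u=np.array([-.16867,.6867,.7071])
fl=np.array([.433,.0325,.047]); print(togo(45,-1,fl+u*.112))
st=arm.observe();Rc=R.from_rotvec(st['ee_rot']).as_matrix();G=st['position']-.0535*Rc[:,0]
for n,p in o.items():
    im=p['frame'].copy()
    for X,c in [(G+s*Rc[:,2],(0,0,255)) for s in(-.11,0,.11)]+[(fl+s*u,(255,0,255)) for s in (0,.078)]:
        v=proj(p,X); cv2.circle(im,tuple(int(round(x)) for x in v),0,c,-1)
    y,x=(240,230) if n=='scene' else (220,150)
    cv2.imwrite(f'pics/n2_{n}.png',cv2.resize(im[y:y+110,x:x+140],None,fx=5,fy=5,interpolation=cv2.INTER_CUBIC))
E
```

```text
16.55 [ 0.36   0.42  -0.425  2.103 -0.742  0.981 -2.417] [0.3884 0.2123 0.1566] [ 0.5  0.5 -0.5] 0.21
(array([ 1.71, -6.83, -7.01]), array([-0. , -0. , -0.3]))
```

View pics/n2_scene.png

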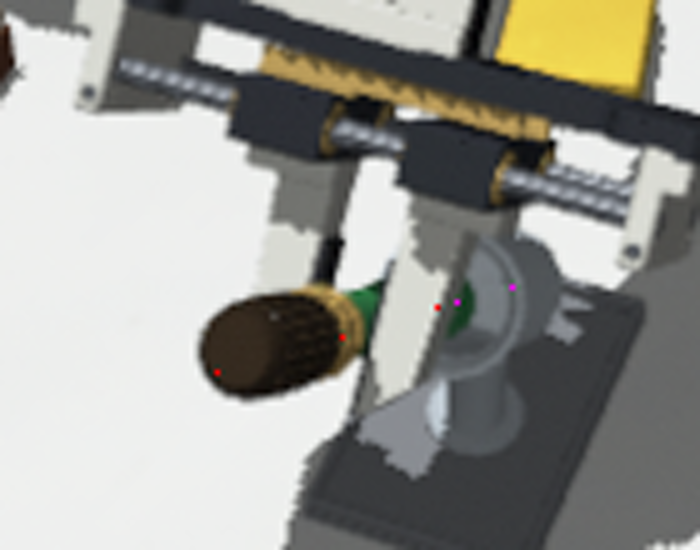

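View pics/n2_top.png

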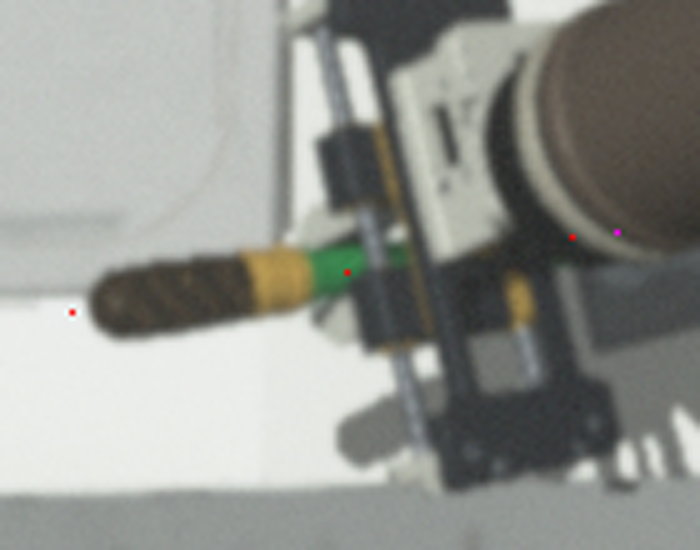

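Run:
```python
from h import *
import pickle
o=pickle.load(open('n.pkl','rb'))
X,e=tri([(o['scene'],(278,310)),(o['top'],(172,281))])
st=arm.observe();Rc=R.from_rotvec(st['ee_rot']).as_matrix();G=st['position']-.0535*Rc[:,0]
print('tip',X,e,'in tool rel grasp',Rc.T@(X-G))
print('grasp pts',G)
fe,e=tri([(o['scene'],(230+318/5,240+325/5)),(o['top'],(150+310/5,220+278/5))]); print('ferrule/handle',e,Rc.T@(fe-G))
```

```text
tip [0.38015288 0.24114124 0.26819172] [array([-0., -0.]), array([0., 0.])] in tool rel grasp [-0.00440069  0.00113093  0.09727355]
grasp pts [0.39723773 0.17774156 0.19627943]
ferrule/handle [array([1.3, 0.3]), array([-0.5, -0.9])] [-0.00385311  0.00037462  0.01826022]
```

The brush sits about 13 mm towards its butt and about 4 mm towards the palm relative to my nominal grasp. I'll centre it on the bore and insert with that included.

Emit:
servo_tool:
  plan:
    - [[-0.1,0.3,-0.3],[0,0,0]]
    - [[0.1,-0.4,-1],[0,0,0]]
    - [[0.3,-1.1,-1.7],[0,0,0]]
    - [[0.4,-1.8,-2.4],[0,0,0]]
    - [[0.6,-2.5,-3.1],[0,0,0]]
    - [[0.8,-3.2,-3.8],[0,0,0]]
    - [[0.8,-3.2,-3.8],[0,0,0]]

```text
clock: 17.35
position: [0.3964, 0.1812, 0.1193]
ee_rot: [-0.707, 0.554, 1.71]
force: [-0.0, 1.4, -1.1]
width: 0.205
```

```bash
python3 log.py
python3 - <<'E'
from h import *
import pickle
o=look(['scene'],'o')
cv2.imwrite('pics/o2.png',cv2.resize(o['scene']['frame'][230:340,230:370],None,fx=5,fy=5,interpolation=cv2.INTER_CUBIC))
u=np.array([-.16867,.6867,.7071]);a=toolR(45,-1)[:,0]
fl=np.array([.433,.0325,.047]); print(togo(45,-1,fl+u*.125+.004*a))
E
```

```text
17.35 [ 0.398  0.499 -0.4    2.102 -0.716  0.952 -2.34 ] [0.3964 0.1812 0.1193] [-0.   1.4 -1.1] 0.205
(array([ 0.6 , -2.41, -2.53]), array([-0. , -0.1, -0.2]))
```

View pics/o2.png

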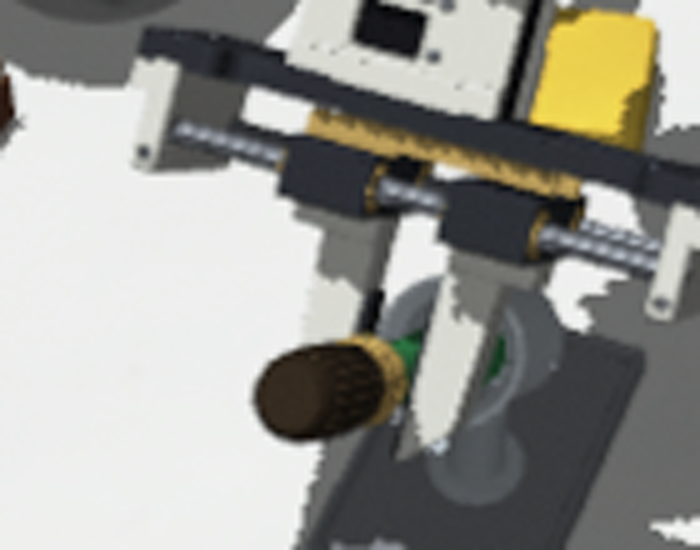

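The handle is inside the bore and the force is low. Continuing to the floor.

Emit:
servo_tool:
  plan:
    - [[0.1,-0.6,-0.6],[0,0,0]]
    - [[0.3,-1.2,-1.2],[0,0,0]]
    - [[0.4,-1.7,-1.8],[0,0,0]]
    - [[0.5,-2.1,-2.2],[0,0,0]]
    - [[0.5,-2.1,-2.2],[0,0,0]]

```text
clock: 17.9
position: [0.4013, 0.1603, 0.0973]
ee_rot: [-0.706, 0.554, 1.71]
force: [1.2, 0.2, -0.8]
width: 0.207
```

Emit:
servo_tool:
  plan:
    - [[0,-0.15,-0.15],[0,0,0]]
    - [[0.1,-0.3,-0.3],[0,0,0]]
    - [[0.1,-0.4,-0.4],[0,0,0]]
    - [[0.1,-0.4,-0.4],[0,0,0]]

```text
clock: 18.3
position: [0.4023, 0.1562, 0.0933]
ee_rot: [-0.706, 0.554, 1.71]
force: [-0.3, -0.9, -0.8]
width: 0.202
```

```bash
python3 log.py
python3 - <<'E'
from h import *
import pickle
o=look(['scene','top'],'q'); pickle.dump(o,open('q.pkl','wb'))
cv2.imwrite('pics/q2.png',cv2.resize(o['scene']['frame'][230:340,230:370],None,fx=5,fy=5,interpolation=cv2.INTER_CUBIC))
cv2.imwrite('pics/q3.png',cv2.resize(o['top']['frame'][220:330,150:290],None,fx=5,fy=5,interpolation=cv2.INTER_CUBIC))
u=np.array([-.16867,.6867,.7071]);a=toolR(45,-1)[:,0]
fl=np.array([.433,.0325,.047]); print(togo(45,-1,fl+u*.125+.004*a))
E
```

```text
18.3 [ 0.428  0.557 -0.379  2.092 -0.692  0.939 -2.289] [0.4023 0.1562 0.0933] [-0.3 -0.9 -0.8] 0.202
(array([-0.  ,  0.14,  0.13]), array([-0. , -0.1, -0.2]))
```

View pics/q2.png

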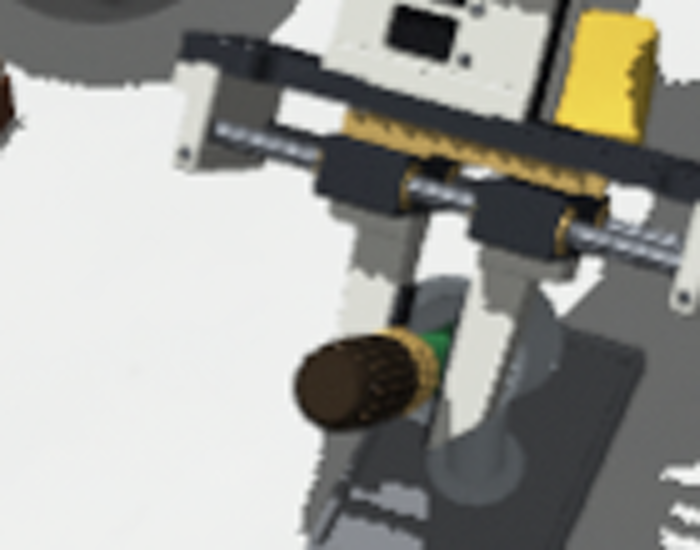

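View pics/q3.png

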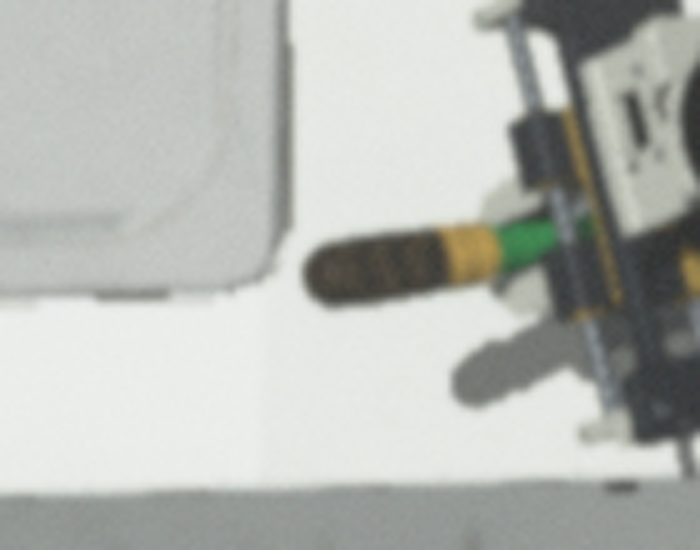

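Run:
```python
from h import *
import pickle
o=pickle.load(open('q.pkl','rb'))
X,e=tri([(o['scene'],(296,307.8)),(o['top'],(215,275))])
u=np.array([-.16867,.6867,.7071]);fl=np.array([.433,.0325,.047])
print(X,e,'along bore',(X-fl)@u,'lat',np.linalg.norm((X-fl)-u*((X-fl)@u)))
```

```text
[0.39494025 0.18384712 0.20180313] [array([0.3, 0.1]), array([-0.1, -0.2])] along bore 0.2198109009256177 lat 0.0012336721317432382
```

The bristle end is at 219.8 mm along the bore against 220 expected, so the butt should be at the floor. I'll probe slowly for contact.

Emit:
servo_tool:
  plan:
    - [[0,-0.1,-0.1],[0,0,0]]
    - [[0,-0.2,-0.2],[0,0,0]]
    - [[0,-0.2,-0.2],[0,0,0]]

```text
clock: 18.7
position: [0.4023, 0.1542, 0.0913]
ee_rot: [-0.706, 0.555, 1.71]
force: [0.6, 0.2, -1.6]
width: 0.206
```

Emit:
servo_tool:
  plan:
    - [[0.05,-0.1,-0.1],[0,0,0]]
    - [[0.05,-0.2,-0.2],[0,0,0]]
    - [[0.05,-0.2,-0.2],[0,0,0]]

```text
clock: 19.0
position: [0.4028, 0.152, 0.0891]
ee_rot: [-0.706, 0.555, 1.71]
force: [0.5, -0.3, -0.5]
width: 0.207
```

Emit:
servo_tool:
  plan:
    - [[0.05,-0.1,-0.1],[0,0,0]]
    - [[0.05,-0.2,-0.2],[0,0,0]]
    - [[0.05,-0.2,-0.2],[0,0,0]]

```text
clock: 19.3
position: [0.4025, 0.1518, 0.0882]
ee_rot: [-0.704, 0.552, 1.713]
force: [-0.9, 5.7, 5.4]
width: 0.208
```

Emit:
servo_tool:
  plan:
    - [[0.05,-0.1,-0.1],[0,0,0]]
    - [[0.05,-0.2,-0.2],[0,0,0]]
    - [[0.05,-0.2,-0.2],[0,0,0]]

```text
clock: 19.6
position: [0.4019, 0.1523, 0.0878]
ee_rot: [-0.7, 0.548, 1.717]
force: [-0.5, 9.2, 8.7]
width: 0.206
```

```bash
python3 log.py
python3 - <<'E'
from h import *
import pickle
o=look(['scene','top'],'r'); pickle.dump(o,open('r.pkl','wb'))
cv2.imwrite('pics/r2.png',cv2.resize(o['scene']['frame'][230:340,230:370],None,fx=5,fy=5,interpolation=cv2.INTER_CUBIC))
cv2.imwrite('pics/r3.png',cv2.resize(o['top']['frame'][220:330,150:290],None,fx=5,fy=5,interpolation=cv2.INTER_CUBIC))
E
```

```text
19.6 [ 0.436  0.574 -0.377  2.088 -0.687  0.941 -2.273] [0.4019 0.1523 0.0878] [-0.5  9.2  8.7] 0.206
```

View pics/r2.png

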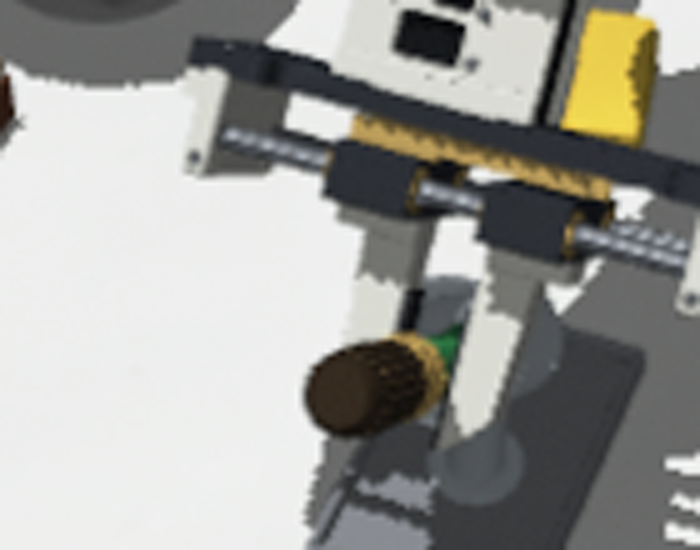

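View pics/r3.png

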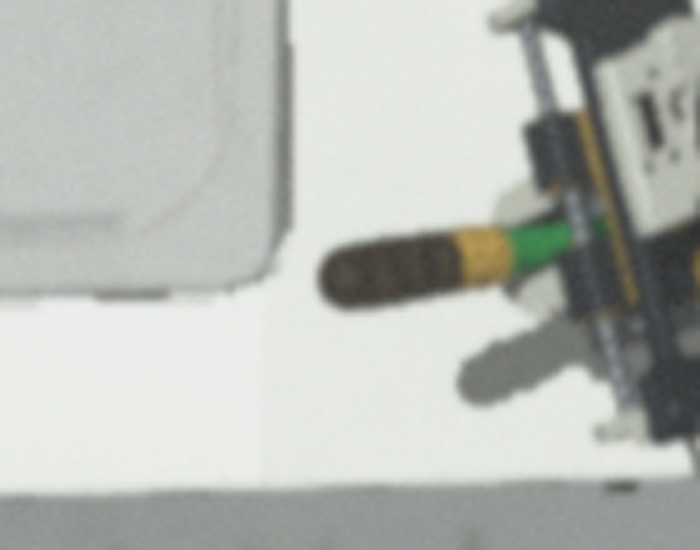

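The reaction is about 12.7 N exactly along the bore axis, so the butt is pressing on the cup floor. I'll release in place.

Emit:
servo_tool:
  plan:
    - [[0,0,0],[0,0,0]]
    - [[0,0,0],[0,0,0]]
    - [[0,0,0],[0,0,0]]
    - [[0,0,0],[0,0,0]]
    - [[0,0,0],[0,0,0]]
    - [[0,0,0],[0,0,0]]
    - [[0,0,0],[0,0,0]]
    - [[0,0,0],[0,0,0]]
    - [[0,0,0],[0,0,0]]
    - [[0,0,0],[0,0,0]]
    - [[0,0,0],[0,0,0]]
  grip: 1

```text
clock: 20.8
position: [0.4019, 0.1523, 0.0878]
ee_rot: [-0.701, 0.548, 1.717]
force: [-1.1, 0.1, -0.1]
width: 0.992
```

```bash
python3 log.py
python3 - <<'E'
from h import *
o=look(['scene','wrist'],'s')
cv2.imwrite('pics/s2.png',cv2.resize(o['scene']['frame'][230:340,230:370],None,fx=5,fy=5,interpolation=cv2.INTER_CUBIC))
E
```

```text
20.8 [ 0.436  0.574 -0.377  2.088 -0.687  0.94  -2.273] [0.4019 0.1523 0.0878] [-1.1  0.1 -0.1] 0.992
```

View pics/s2.png

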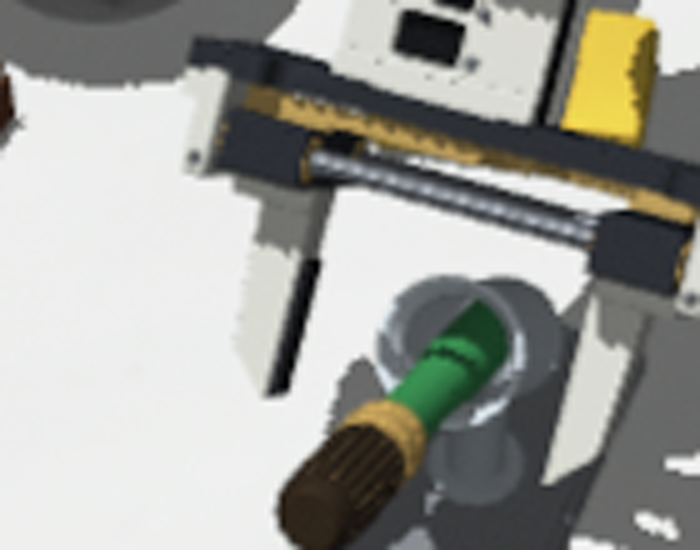

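Released. A dark mark on the handle near the mouth needs checking from a clear view, so I'll retreat along the approach direction.

Emit:
servo_tool:
  plan:
    - [[0.2,-0.7,0.7],[0,0,0]]
    - [[0.5,-2,2.1],[0,0,0]]
    - [[0.9,-3.5,3.6],[0,0,0]]
    - [[1.3,-5.2,5.4],[0,0,0]]
    - [[1.7,-6.9,7.1],[0,0,0]]
    - [[1.7,-7,11],[0,0,0]]
    - [[1.7,-8,15],[0,0,0]]
    - [[1.7,-12,18],[0,0,0]]
    - [[1.7,-16,20],[0,0,0]]
    - [[1.7,-20,20],[0,0,0]]
    - [[1.7,-20,20],[0,0,0]]

```text
clock: 22.0
position: [0.4193, -0.0541, 0.2875]
ee_rot: [-0.701, 0.555, 1.709]
force: [0.6, -0.2, -0.4]
width: 1.001
```

```bash
python3 log.py
python3 - <<'E'
from h import *
import pickle
o=look(['scene','top'],'t'); pickle.dump(o,open('t.pkl','wb'))
cv2.imwrite('pics/t2.png',cv2.resize(o['scene']['frame'][265:355,265:365],None,fx=6,fy=6,interpolation=cv2.INTER_CUBIC))
cv2.imwrite('pics/t3.png',cv2.resize(o['top']['frame'][235:305,200:330],None,fx=6,fy=6,interpolation=cv2.INTER_CUBIC))
E
```

```text
22.0 [ 0.673  0.416 -0.23   1.674 -0.493  1.606 -2.343] [ 0.4193 -0.0541  0.2875] [ 0.6 -0.2 -0.4] 1.001
```

View pics/t2.png

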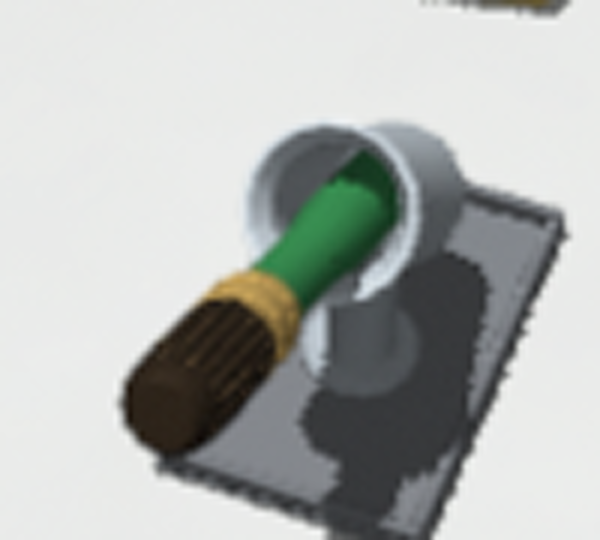

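View pics/t3.png

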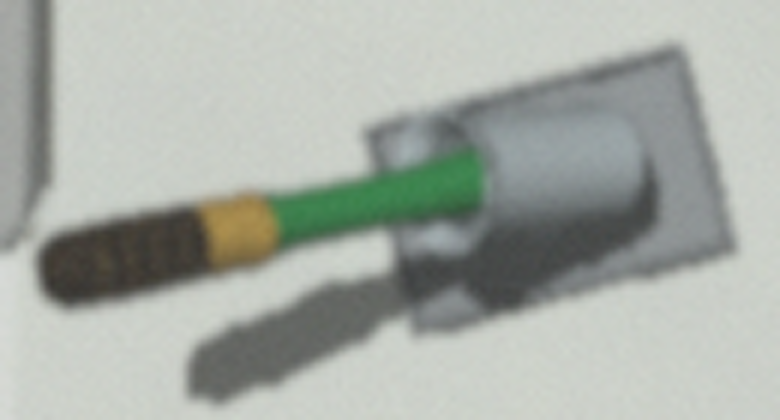

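Run:
```python
from h import *
import pickle
o=pickle.load(open('t.pkl','rb')); S,T=o['scene'],o['top']
X,e=tri([(S,(265+162/6,265+410/6)),(T,(200+56/6,235+272/6))])
u=np.array([-.16867,.6867,.7071]);fl=np.array([.433,.0325,.047])
F,e2=tri([(S,(265+278/6,265+280/6)),(T,(200+276/6,235+222/6))])
d=X-F; print('tip',X.round(4),e,'ferr',F.round(4),e2,np.linalg.norm(d))
s=np.radians(33)
w=np.array([np.cos(AZ)*np.cos(s),np.sin(AZ)*np.cos(s),np.sin(s)])
for az in(AZ,np.arctan2(d[1],d[0])):
    w=np.array([np.cos(az)*np.cos(s),np.sin(az)*np.cos(s),np.sin(s)]); b=X-.22*w
    print('butt',b.round(4),'z in cup',(b-fl)@u,'dist',np.linalg.norm(b-fl),'angle',np.degrees(np.arccos(w@u)))
print('slope',np.degrees(np.arctan2(d[2],np.hypot(*d[:2]))))
b0=pickle.load(open('b.pkl','rb'))['top']
for p in(b0,): pass
print([np.round(x['at']) for x in arm.search_frame(T,'blue_brush_mid')[:1]])
```

```text
tip [0.3882 0.2039 0.1672] [array([0.4, 0.1]), array([-0.1, -0.3])] ferr [0.4038 0.1366 0.1366] [array([-0.7, -0.2]), array([0.2, 0.5])] 0.07555336250932905
butt [0.4322 0.0247 0.0474] z in cup -0.004941662503818141 dist 0.007875875538676998 angle 11.999962243660693
butt [0.43   0.0242 0.0474] z in cup -0.004931894967763944 dist 0.008881012516243411 angle 12.012191200797671
slope 23.92371727136527
[]
```

Run:
```python
from h import *
p=arm.get_image('scene'); cv2.imwrite('pics/u.png',p['frame'])
print([(np.round(x['at']),x['score']) for x in arm.search_frame(p,'blue_brush_mid')[:1]])
print([(np.round(x['at']),x['score']) for x in arm.search_frame(p,'green_brush_butt')[:2]])
o=arm.observe(); print(o['clock'],o['force'],abs(o['dq']).max())
```

```text
[]
[(array([309., 318.]), 0.67)]
22.3 [-0.31576709  0.57083573  0.38161867] 0.0033414009143940522
```

View pics/u.png

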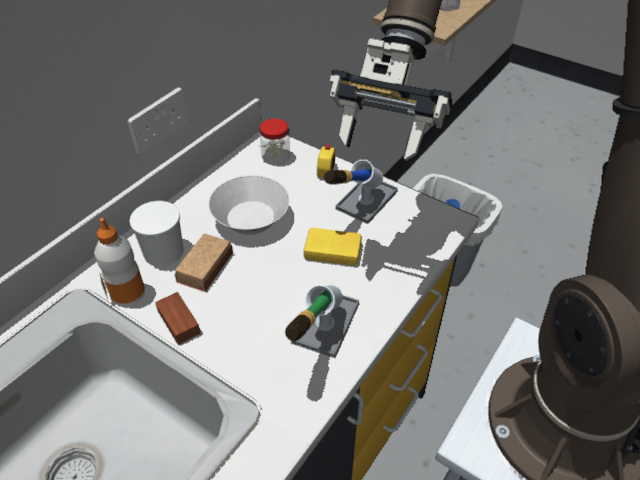

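The green brush stands handle-down in its cup, with its bristles out at (298,325). The blue brush, at (344,174), is unmoved. The gripper is clear of everything, so I'll hand in.

```bash
python3 -c "
from cell import arm
print(arm.sign_off())"
```

```text
the job is handed in; nothing more can be done
None
```

I pulled the green brush out, turned it end for end, pushed it handle-down to the floor of its cup and let go. I then moved the arm clear and handed in at about 22 s.

- **First grasp:** it missed. The real fingertips end about 34 mm short of the reported TCP along the fingers. I measured that in all three cameras, corrected for it, and the second grasp held at an opening of 0.206 (about 19 mm).
- **Seating:** during insertion the floor pushed back with about 12.7 N exactly along the bore. After release, the brush's far end put the butt about −5 mm along the bore and 8 mm from the floor's centre. The brush leans about 12° from the bore, within the limits. That result takes the given 33° resting slope as true.
- **Disagreements:** a rough two-point estimate gave a slope of 24°, which would be 21° from the bore and close to the 23° limit. I trust the 33° more, because its two points are only 75 mm apart. The −5 mm depth is likely a few millimetres of vision error, since the butt cannot be below the floor.
- **Blue brush:** the detector did not report it at the end, but in the final picture it is where it started, at about (344,174). The final force reading was only noise, and the gripper was open and clear.

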